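# Fetch the drive from the blocked bay and tidy up

## Task

The glass jar and the finned heatsink stand in the way of the drive bay's sled: first set both upright in the grey side tray, then pull the sled fully out by its handle, lift out the solid state drive and lay it flat in the docking cradle, lengthwise and centred between the two end stops. Then push the sled fully home, and last put the jar back on the middle of the round cork coaster and the heatsink back on the middle of the rectangular rubber pad, square to it. Keep the jar upright throughout.

Things in the scene. Friction and masses are not known exactly. Their poses are not given: they have to be found in the camera images.
- sled (a joint): slide of the bay's sled (m): 0 = fully home, grows as it comes out towards its handle side, 0.115 = fully out, at the stop. Moves easily (1.2 N friction plus 6 N per m/s), no spring, stays where it is left. The sled is a plate, upper face 12 mm above the table, with a black upright front panel 142 mm wide reaching to 52 mm above the table, and a 5 mm rear lip.
- sled_handle (a point): middle of the sled's handle, moving with it: a steel bar 12 x 12 mm, 90 mm long, level along this frame's y, 40 mm above the table, with a 40 mm gap to the front panel behind it where a finger fits (two struts bridge the gap at y = +40 and -40 mm). The sled comes out along this frame's -x and goes home along +x; z up. The drive lies about 110 mm behind the bar (+x).
- bay: drive bay: a steel frame fixed to the table, 130 mm deep (its x), 166 mm wide (its y), 66 mm high; four thin cross bars over its top let the drive be seen but not taken. The sled's front is at its -x side, towards the robot. Origin at the centre of its underside.
- ssd: solid state drive in a dark, finned case, 90 mm long (its x), 36 mm wide (its y), 14 mm high, about 0.09 kg. Origin at the centre of its underside. It lies flat and loose on the sled plate (underside 12 mm above the table), long side roughly along the sled's travel, and rides with it; with the sled fully out it is free from above.
- jar: closed amber glass jar with a brass lid, 52 mm in diameter, 70 mm high, about 0.18 kg. Origin at the centre of its underside, z up its axis. Starts upright on the round coaster in front of the bay.
- heatsink: finned bare aluminium heatsink, 60 mm long (its x, along the fins), 50 mm wide (its y), 42 mm high, about 0.2 kg; the outer fins form two flat sides. Origin at the centre of its underside. Starts on the rubber pad in front of the bay.
- jar_coaster: round cork coaster, 72 mm in diameter, 3 mm thick, fixed to the table: the jar's home. Origin at the centre of its underside.
- sink_pad: dark rectangular rubber pad, 78 mm (its x) by 68 mm (its y), 3 mm thick, fixed to the table: the heatsink's home, long sides of pad and heatsink parallel. Origin at the centre of its underside.
- tray: shallow grey plastic side tray, 220 mm (its x) by 125 mm (its y), rim 14 mm high, walls and floor 5 mm thick, fixed to the table, on the left or on the right. Origin at the centre of its underside. Room for both things side by side along x, for instance at x = +50 and -50 mm.
- dock: black docking cradle with bare metal end stops, fixed to the table on the other side from the tray: a plate 130 mm (its x) by 70 mm (its y), upper face 10 mm above the table, with an 8 mm high stop at each end (106 mm between the stops along x); its long sides are open. The drive lies flat on it, long side along the cradle's x, either way round. Origin at the centre of its underside.
Mind the look-alikes: they are no part of the job. Of the things shaped like the jar, the amber one is meant. Of the things that look like the bay, the largest one is meant.

How it is judged (in metres and radians):
On the way, in this order (a step that is already met when the one before it is completed fails the run):
1. jar and heatsink both stand upright in the side tray (x of jar in the frame of tray between -0.1 and 0.1 m and y of jar in the frame of tray between -0.05 and 0.05 m and z of each of jar, heatsink in the frame of tray below 0.012 m and angle between each of jar, heatsink's own z axis and vertical below 0.15 rad and x of heatsink in the frame of tray between -0.1 and 0.1 m and y of heatsink in the frame of tray between -0.05 and 0.05 m and linear speed of each of jar, heatsink below 0.03 m/s), for 0.2 s.
2. the sled is pulled fully out (beyond 100 mm) while both stand in the tray (value of joint sled above 0.1 m and x of jar in the frame of tray between -0.1 and 0.1 m and y of jar in the frame of tray between -0.05 and 0.05 m and z of each of jar, heatsink in the frame of tray below 0.012 m and angle between each of jar, heatsink's own z axis and vertical below 0.15 rad and x of heatsink in the frame of tray between -0.1 and 0.1 m and y of heatsink in the frame of tray between -0.05 and 0.05 m), for 0.1 s.
3. the drive lies in the docking cradle, both others still in the tray (x of ssd in the frame of dock between -0.012 and 0.012 m and y of ssd in the frame of dock between -0.012 and 0.012 m and z of ssd in the frame of dock between 0.007 and 0.014 m and angle between ssd's own z axis and vertical below 0.1 rad and angle between the x axis of ssd and the x axis of dock, either way round below 0.2 rad and linear speed of ssd below 0.03 m/s and x of jar in the frame of tray between -0.1 and 0.1 m and y of jar in the frame of tray between -0.05 and 0.05 m and z of each of jar, heatsink in the frame of tray below 0.012 m and angle between each of jar, heatsink's own z axis and vertical below 0.15 rad and x of heatsink in the frame of tray between -0.1 and 0.1 m and y of heatsink in the frame of tray between -0.05 and 0.05 m), for 0.2 s.
4. the sled is pushed home (below 8 mm), both others still in the tray (all of step 3 and value of joint sled below 0.008 m), for 0.2 s.
At the end, for the whole second after the job is handed in: Drive flat in the cradle, within 12 mm of centre along each cradle axis and 0.2 rad of its line; sled less than 8 mm out; jar and heatsink upright within 12 mm of their own pads' centres, heatsink within 0.2 rad of its pad's line (either way round); all at rest (x of ssd in the frame of dock between -0.012 and 0.012 m and y of ssd in the frame of dock between -0.012 and 0.012 m and z of ssd in the frame of dock between 0.007 and 0.014 m and angle between each of ssd, jar, heatsink's own z axis and vertical below 0.1 rad and angle between the x axis of ssd and the x axis of dock, either way round below 0.2 rad and linear speed of each of ssd, jar, heatsink below 0.03 m/s and value of joint sled below 0.008 m and horizontal distance between jar and jar_coaster below 0.012 m and height (world z) of each of jar, heatsink below 0.008 m and horizontal distance between heatsink and sink_pad below 0.012 m and angle between the x axis of heatsink and the x axis of sink_pad, either way round below 0.2 rad); the robot touches nothing.
It fails at once if the jar is tipped more than 0.5 rad (angle between jar's own z axis and vertical above 0.5 rad).
It also fails if it takes over 136 s, if anything falls off the work surface, if the arm or the gripper's body presses on something with over 40 N, if the wrist force passes 120 N, or if a joint passes its speed limit or range.

## Robot

A 6-joint arm with a two-finger parallel gripper is mounted at the origin on the work surface. World frame = base frame: x ahead of the robot, y to its left, z up, the work surface at z = 0. Lengths are in mm, angles in rad, forces in N, time in s.
With the tool pointing down it reaches from about 325 to 775 mm from the base axis. Payload 5.5 kg.
Tool frame: the origin (TCP) lies midway between the tips of the shut fingers; the grasp point (between the pads) lies 19 mm behind it; z points along the fingers, y is the line along which they close (so a half turn about z gives the same grasp; the last joint's range is limited). The gripper opens to 88 mm and grips with 3 to 60 N. Pads are 20 mm wide; open, the fingers measure 115 mm over their backs; the gripper's body (75 mm by 178 mm) begins 61 mm behind the grasp point.
Start: joints at [-1.27, 0.091, 1.231, -0, 1.82, -0.057], TCP at [210.129, -562.016, 183.031] pointing down, gripper open.
Joint ranges: [-2.87, 2.87], [-0.86, 2.18], [0.17, 2.46], [-1.51, 4.65], [0.06, 2.69], [-2.65, 2.65]. Speed limits (rad/s): [2.57, 2.57, 3.01, 3.14, 3.14, 3.14].

## Interface

Orientations are given as a 3x3 rotation matrix whose columns are the frame's x, y, z axes.
In Python, from plant import robot, viewer, job_done gives the robot as it stands.
- The arm moves only by the tool servo_tool, never from a script. Its argument "deltas" is a list of rows, each a list of 7 numbers: the shift along the tool's x, y, z as a fraction of full scale, then the turn, a rotation vector about the tool's x, y, z as a fraction of full scale, then the opening, from -1 (shut) to 1 (fully open). A call has 1 to 20 rows; each row shifts and turns the commanded pose from where the row before left it, along the tool's axes as they then stand; what a row does not reach is not made up. Full scale, the value 1, is 75 mm for a shift and pi/2 rad for a turn. A row lasts 1/10 s, in which the tool goes at most 50 mm and 8.59 degrees, less where a joint would pass 70% of its speed; a pose out of reach is approached as far as the arm can. A call with a number of a shift or a turn outside -1 to 1 is refused whole. A call with a gripper value outside its range is refused whole. The fingers move at their own pace and stop on an object; "newtons" is the grip in N (left out, the last holds). Time passes only in rows, so rows that do not move let the fingers close. It gives the time, the measured TCP pose, the force, the opening and the grip force at its end, in the units of the state.
- robot.read_state(): the state, without advancing time (a new reading comes with each control period).
- viewer.read_camera(name): name is "scene" or "top"; returns the picture (384x512x3 uint8, blue, green, red); there is no depth.
- viewer.camera_params(name): a dict with "intrinsics" (3x3 intrinsics, pixels), "world_to_cam" (4x4, takes a point from world to camera coordinates). Camera axes: x right, y up, looking along -z (the intrinsics and any distortion apply to the point x, -y, -z); pixel columns grow to the right and rows downward; lengths in mm; the calibration is good to about 2 mm. A picture is of the moment at which its call begins. camera_params takes no time and is no camera call.
- job_done(): hands the job in; it is judged then, once.
The state is a dict: "t": time; "q": joint angles; "joint_velocities": joint speeds; "joint_efforts": joint torques, N m; "position": TCP position; "eef_rot": TCP orientation; "force": force on the tool from outside, world axes, zero at the start; "ft_torque": the same for the moment, N m; "opening": finger opening in mm; "finger_force": force on a finger pad.
Only numpy, scipy, OpenCV 4.12 (cv2) and the standard library are available. Lean on these libraries where they do the work, as an engineer would, in place of code of your own. Each camera call takes 0.05 s, during which the arm holds its last target. There are 200 camera calls.

## Working session

There is one attempt and no reset: what is moved stays moved. The work goes in short steps, Python scripts to look and compute and a tool call to move; the robot and the scene stay as the last step left them, time stands still between calls to the robot, and variables do not carry over. Pictures are saved under pics/ and viewed, at most 14 in all, crops included, and the job is handed in when it is done.

Besides the shell and the picture viewer there is one more tool, called after ">>>" by a JSON object that holds its "api" and its "payload", one argument or row to a line. servo_tool: Moves the arm, as the interface text tells. Shift numbers are shares of 75 mm and turn numbers shares of pi/2 rad, none past 1 either way. Its arguments: {"type":"object","properties":{"deltas":{"type":"array","items":{"type":"array","items":{"type":"number"}}},"newtons":{"type":"number"}},"required":["deltas"]}

```bash
mkdir -p pics
python3 - <<'E'
from plant import robot, viewer
import cv2,numpy as np
for n in("scene","top"):
    cv2.imwrite(f"pics/{n}0.png",viewer.read_camera(n)); p=viewer.camera_params(n)
    print(n,p["intrinsics"],np.round(p["world_to_cam"],4).tolist(),[k for k in p])
s=robot.read_state();print(s)
E
```

```text
scene [[358.54560413   0.         249.89658138]
 [  0.         358.54560413 188.66170187]
 [  0.           0.           1.        ]] [[0.6786, 0.7345, 0.0019, -398.1545], [-0.4737, 0.4356, 0.7654, 109.0699], [0.5614, -0.5203, 0.6435, -1194.6033], [0.0, 0.0, 0.0, 1.0]] ['intrinsics', 'world_to_cam']
top [[490.45921203   0.         260.80724394]
 [  0.         490.45921203 200.48160201]
 [  0.           0.           1.        ]] [[-0.013, -0.9999, -0.006, 122.4708], [0.9934, -0.0136, 0.1139, -465.6952], [-0.114, -0.0045, 0.9935, -1351.1678], [0.0, 0.0, 0.0, 1.0]] ['intrinsics', 'world_to_cam']
{'t': 0.1, 'q': array([-1.26967909e+00,  9.17806090e-02,  1.23177360e+00, -6.52534349e-06,
        1.81979798e+00, -5.67307877e-02]), 'joint_velocities': array([ 0.000599  , -0.00229233, -0.00503989,  0.00205067, -0.00238688,
        0.00054714]), 'joint_efforts': array([ 1.61762360e-03, -4.47856629e+01, -4.07569098e+01,  7.00280908e-02,
        2.84341676e-02, -1.14236432e-04]), 'position': array([ 210.03354865, -561.67498587,  182.01719066]), 'eef_rot': array([[ 9.36653327e-01,  3.50257429e-01, -5.27896341e-04],
       [ 3.50257814e-01, -9.36651828e-01,  1.67849342e-03],
       [ 9.34497175e-05, -1.75706627e-03, -9.99998452e-01]]), 'force': array([ 0.65667575,  0.11290267, -0.54578245]), 'ft_torque': array([-0.01806708,  0.05666264, -0.00285588]), 'finger_force': 0.0, 'opening': 87.50585558275296}
```

```bash
python3 -c "
import cv2
for n in('scene','top'): cv2.imwrite(f'pics/{n}0b.png',cv2.resize(cv2.imread(f'pics/{n}0.png'),(800,600),interpolation=cv2.INTER_CUBIC))"
```

```text
(no output)
```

View pics/top0b.png

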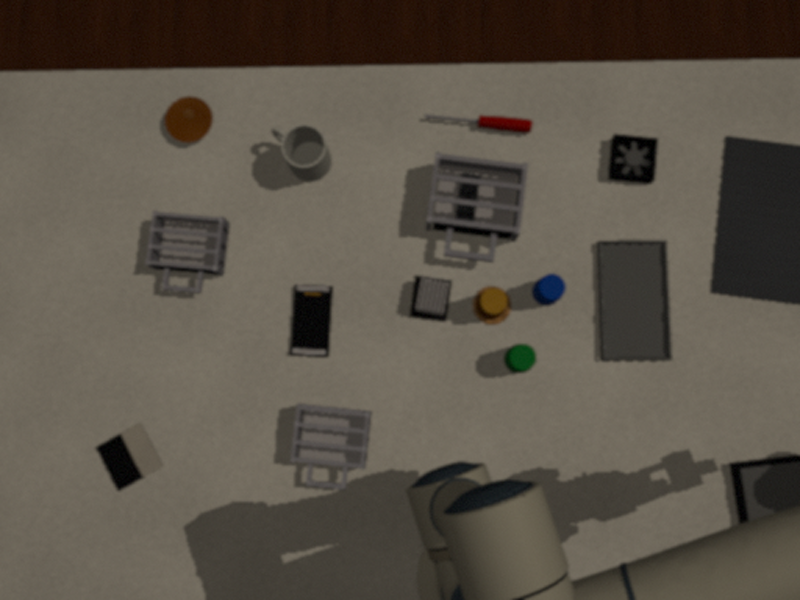

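View pics/scene0b.png

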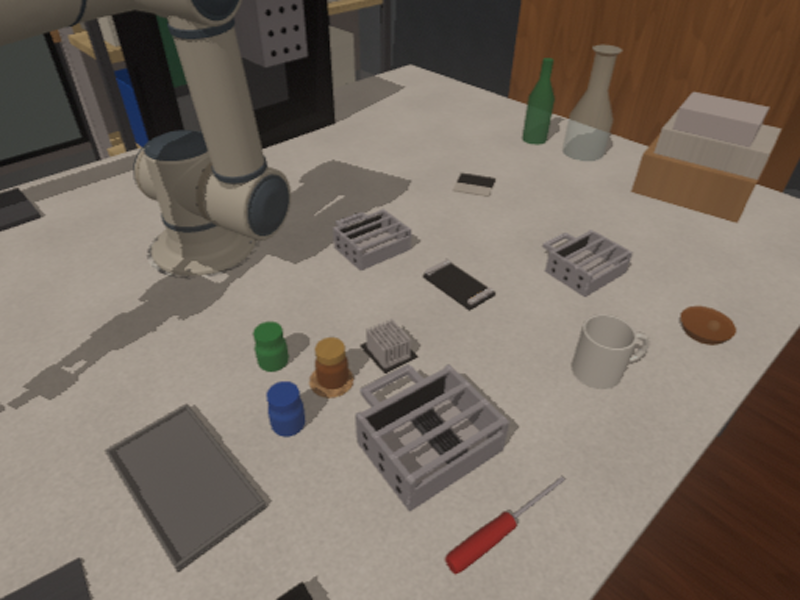

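Top view in 800x600 pixels:
- **Jar-like things:** amber (492,303), blue (549,289) and green (520,358). The amber one, on the cork coaster, fits.
- **Bay-like things:** (478,195), (188,245) and (331,437). The largest is at (478,195), with the dark drive inside, so that one fits.
- **Others:** heatsink (432,298), tray (633,300), dock (311,320).

I'll confirm these in an enlarged crop.

```bash
python3 -c "
import cv2
t=cv2.imread('pics/top0.png')
cv2.imwrite('pics/c1.png',cv2.resize(t[90:240,250:450],(800,600),interpolation=cv2.INTER_CUBIC))
cv2.imwrite('pics/c2.png',cv2.resize(t[90:240,170:370],(800,600),interpolation=cv2.INTER_CUBIC))"
```

```text
(no output)
```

View pics/c1.png

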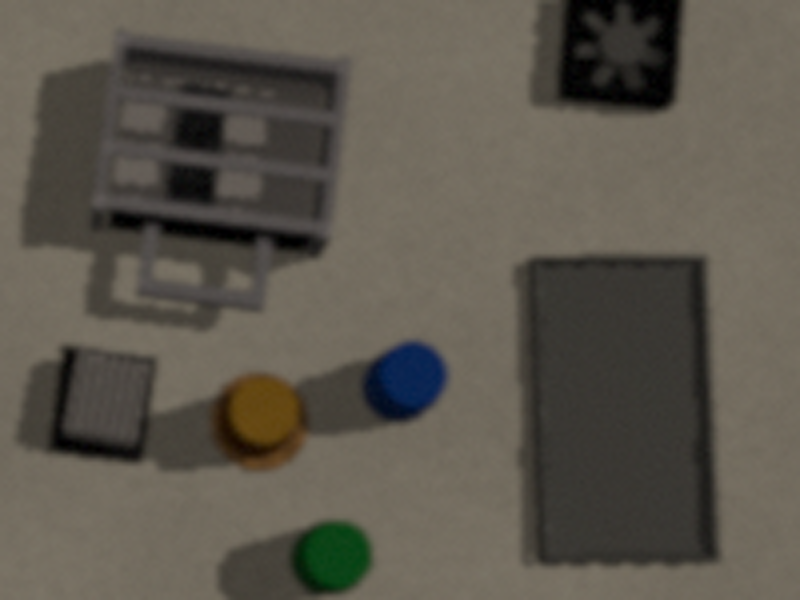

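View pics/c2.png

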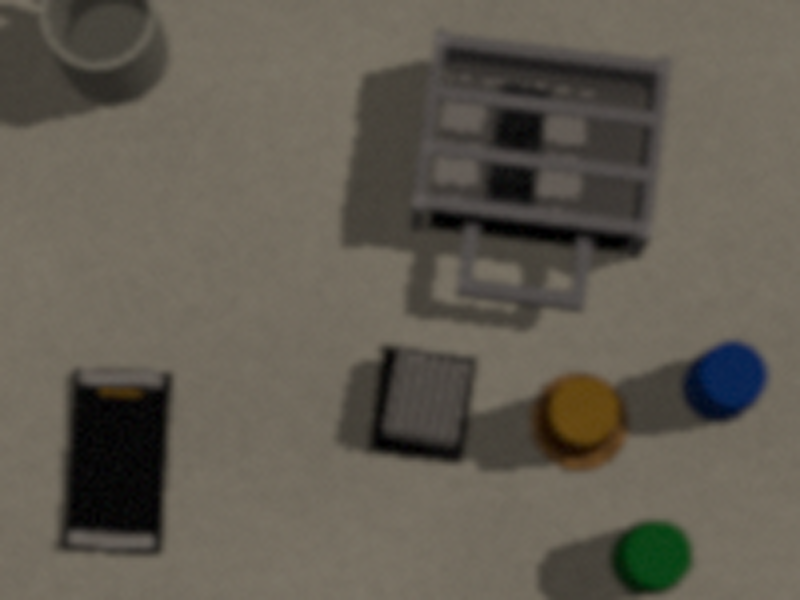

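```bash
cat > h.py <<'E'
from plant import robot, viewer
import numpy as np
def cam(n):
    p=viewer.camera_params(n); return np.array(p["intrinsics"]),np.array(p["world_to_cam"])
def w(uv,z,n="top"):
    K,T=cam(n); uv=np.atleast_2d(np.float64(uv)); R=T[:3,:3]; c=-R.T@T[:3,3]
    d=np.c_[(uv[:,0]-K[0,2])/K[0,0],-(uv[:,1]-K[1,2])/K[1,1],-np.ones(len(uv))]@R
    return (c+d*((z-c[2])/d[:,2])[:,None])[:,:2]
def crop(uv,x0,y0,s=4): return (np.atleast_2d(np.float64(uv))+.5)/s-.5+[x0,y0]
def ang(a,b): d=b-a; return np.arctan2(d[1],d[0])
E
python3 - <<'E'
from h import *
np.set_printoptions(precision=3,suppress=True)
c1=lambda uv,z:w(crop(uv,250,90),z); c2=lambda uv,z:w(crop(uv,170,90),z)
print("jar",c1([264,411],73),"coaster",c1([260.5,423],3))
def rect(n,P):
    # P order: TL TR BR BL
    print(n,P.mean(0),"yaws(long: B->T)",ang(P[3],P[0]),ang(P[2],P[1]),"left dir",ang(P[1],P[0])-1.5708,ang(P[2],P[3])-1.5708,
     "len",np.linalg.norm(P[0]-P[3]),np.linalg.norm(P[1]-P[2]),"w",np.linalg.norm(P[0]-P[1]),np.linalg.norm(P[2]-P[3]))
rect("sink",c2([(396,349),(475,357),(462,447),(381,440)],45))
rect("pad",c2([(384,346),(477,356),(462,460),(371,450)],3))
rect("tray",c1([(527,259),(705,257),(718,561),(537,564)],14))
rect("dock",c2([(74,371),(172,372),(160,553),(58,551)],12))
rect("stops",c2([(80,371),(163,373),(157,551),(66,549)],18))
rect("bay",c1([(118,32),(350,62),(323,250),(95,225)],66))
rect("handle",c1([(138,283),(265,295),(265,308),(138,297)],46))
rect("ssd",c1([(185,82),(226,88),(213,200),(168,196)],26))
E
```

```text
jar [[482.151 -33.263]] coaster [[482.63  -38.121]]
sink [496.294  71.45 ] yaws(long: B->T) -0.17619275094693576 -0.16103359575139872 left dir -0.1161149099074481 -0.10046467421777372 len 64.70925402760412 63.77525563745213 w 55.303969481474155 56.33238798475746
pad [498.722  73.891] yaws(long: B->T) -0.13693939668014596 -0.16093155179003923 left dir -0.12239966669964941 -0.12376085638885526 len 75.79497725550257 75.93230244410222 w 67.1838290062695 65.36079809501773
tray [ 487.837 -293.205] yaws(long: B->T) -0.008756915856790089 -0.009294152415123814 left dir -0.0027989563404102746 0.0032899026898967065 len 218.21003836579823 217.43684802916562 w 127.21233997071614 127.1024927694898
dock [458.661 293.051] yaws(long: B->T) -0.0839758629187003 -0.06735360666016263 left dir -0.024193770239157475 -0.032916585905501616 len 128.84435657748622 129.36381661808198 w 70.01084330049223 72.12999519393694
stops [458.537 291.911] yaws(long: B->T) -0.07422822538756392 -0.03461821697648695 left dir -0.03821117158756948 -0.03529175423505948 len 126.79132798190047 126.5228086103311 w 59.063530287348236 64.08405661321167
bay [671.984  -9.334] yaws(long: B->T) -0.13220756457651708 -0.16882090147534273 left dir -0.14762546628069662 -0.12571972610508753 len 138.5296871272781 135.07893792697652 w 163.13472959186464 158.17409663505393
handle [567.417   5.368] yaws(long: B->T) -0.01838424059763123 -0.02575091373193048 left dir -0.10994705420678841 -0.10188922282195145 len 9.936274789348802 9.210936577595177 w 89.03245880620608 88.90143433671784
ssd [683.392   3.806] yaws(long: B->T) -0.1649347754424924 -0.1357544313354124 left dir -0.16437373964704505 -0.10506130035429395 len 84.53324516245416 82.65966403265769 w 29.708165697020572 32.177521475381745
```

Confirmed: the amber jar is on the coaster at c1 (264,411), and the largest bay holds the drive. Next is a planning helper that turns a target into tool-axis numbers.

```bash
cat >> h.py <<'E'
def plan(x,y,z,yaw):
    "turn first (tool z), then shift in the turned tool axes; totals in full-scale units"
    s=robot.read_state(); R=s["eef_rot"]; y0=np.arctan2(R[1,0],R[0,0])
    c,n=np.cos(yaw),np.sin(yaw); d=np.array([x,y,z])-s["position"]
    t=np.array([d[0]*c+d[1]*n,d[0]*n-d[1]*c,-d[2]])/75
    print("t",s["t"],"pos",s["position"].round(1),"yaw",round(y0,3),"turn",round(-((yaw-y0+np.pi)%(2*np.pi)-np.pi)/(np.pi/2),3),"shift",t.round(3),"open",round(s["opening"],1))
E
python3 - <<'E'
from h import *
print(w(crop([(408,375),(333,553)],250,90),70))
plan(482,-34,180,1.571)
plan(482,-34,26,1.571)
E
```

```text
[[ 505.95663792 -132.41159041]
 [ 385.19548138  -77.67579288]]
t 0.1 pos [ 210.  -561.7  182. ] yaw 0.358 turn -0.772 shift [7.035 3.628 0.027] open 87.5
t 0.1 pos [ 210.  -561.7  182. ] yaw 0.358 turn -0.772 shift [7.035 3.628 2.08 ] open 87.5
```

>>> {"api": "servo_tool", "payload": {
  "deltas": [
    [0,0,0,0,0,-0.0858,1],
    [0,0,0,0,0,-0.0858,1],
    [0,0,0,0,0,-0.0858,1],
    [0,0,0,0,0,-0.0858,1],
    [0,0,0,0,0,-0.0858,1],
    [0,0,0,0,0,-0.0858,1],
    [0,0,0,0,0,-0.0858,1],
    [0,0,0,0,0,-0.0858,1],
    [0,0,0,0,0,-0.0858,1]
  ]
}}

```text
t: 1.0
position: [210.1, -561.8, 182.3]
eef_rot: [[-0.006, 1.0, -0.0], [1.0, 0.006, 0.001], [0.001, -0.0, -1.0]]
force: [0.3, 1.5, -0.5]
opening: 87.8
finger_force: 0.0
```

>>> {"api": "servo_tool", "payload": {
  "deltas": [
    [0.2,0.1,0,0,0,0,1],
    [0.4,0.2,0,0,0,0,1],
    [0.4,0.2,0,0,0,0,1],
    [0.4,0.2,0,0,0,0,1],
    [0.4,0.2,0,0,0,0,1],
    [0.4,0.2,0,0,0,0,1],
    [0.4,0.2,0,0,0,0,1],
    [0.4,0.2,0,0,0,0,1],
    [0.4,0.2,0,0,0,0,1],
    [0.4,0.2,0,0,0,0,1],
    [0.4,0.2,0,0,0,0,1],
    [0.4,0.2,0,0,0,0,1],
    [0.4,0.2,0,0,0,0,1],
    [0.4,0.2,0,0,0,0,1],
    [0.4,0.2,0,0,0,0,1],
    [0.4,0.2,0,0,0,0,1],
    [0.4,0.2,0,0,0,0,1],
    [0.4,0.2,0,0,0,0,1],
    [0.035,0.128,0,0,0,0,1],
    [0,0,0,0,0,0,1]
  ]
}}

```text
t: 3.0
position: [482.6, -34.0, 182.3]
eef_rot: [[-0.002, 1.0, -0.001], [1.0, 0.002, -0.0], [-0.0, -0.001, -1.0]]
force: [0.5, -0.4, 0.1]
opening: 87.9
finger_force: 0.0
```

```bash
python3 -c "
from h import *
plan(482,-34,26,1.571)"
```

```text
t 3.0 pos [482.6 -34.  182.3] yaw 1.573 turn 0.001 shift [-0.    -0.008  2.083] open 87.9
```

Very accurate. Descend, shut and lift.

>>> {"api": "servo_tool", "payload": {
  "deltas": [
    [0,0,0.3,0,0,0,1],
    [0,0,0.3,0,0,0,1],
    [0,0,0.3,0,0,0,1],
    [0,0,0.3,0,0,0,1],
    [0,0,0.3,0,0,0,1],
    [0,0,0.3,0,0,0,1],
    [0,0,0.18,0,0,0,1],
    [0,0,0.1,0,0,0,1],
    [0,0,0,0,0,0,0.3],
    [0,0,0,0,0,0,0],
    [0,0,0,0,0,0,-1],
    [0,0,0,0,0,0,-1],
    [0,0,0,0,0,0,-1],
    [0,0,0,0,0,0,-1],
    [0,0,0,0,0,0,-1],
    [0,0,0,0,0,0,-1]
  ],
  "newtons": 20
}}

```text
t: 4.6
position: [482.6, -34.4, 27.5]
eef_rot: [[-0.0, 1.0, 0.001], [1.0, 0.0, -0.0], [-0.0, 0.001, -1.0]]
force: [0.6, 1.2, 2.1]
opening: 45.9
finger_force: 20.0
```

>>> {"api": "servo_tool", "payload": {
  "deltas": [
    [0,0,-0.1,0,0,0,-1],
    [0,0,-0.3,0,0,0,-1],
    [0,0,-0.3,0,0,0,-1],
    [0,0,-0.3,0,0,0,-1],
    [0,0,-0.3,0,0,0,-1],
    [0,0,-0.3,0,0,0,-1],
    [0,0,0,0,0,0,-1]
  ]
}}

```text
t: 5.3
position: [483.6, -34.6, 150.6]
eef_rot: [[0.0, 1.0, 0.005], [1.0, -0.0, -0.001], [-0.001, 0.005, -1.0]]
force: [0.1, 0.2, -2.4]
opening: 45.9
finger_force: 20.0
```

```bash
python3 -c "
from h import *
import cv2
s=viewer.read_camera('scene');t=viewer.read_camera('top')
a=cv2.resize(s[170:320,150:350],(400,300),interpolation=3);b=cv2.resize(t[120:270,220:420],(400,300),interpolation=3)
cv2.imwrite('pics/j1.png',cv2.hconcat([a,b]))
plan(537,-293,142,1.571)"
```

```text
t 5.4 pos [482.2 -34.4 146.6] yaw 1.571 turn -0.0 shift [-3.448  0.73   0.061] open 45.8
```

View pics/j1.png

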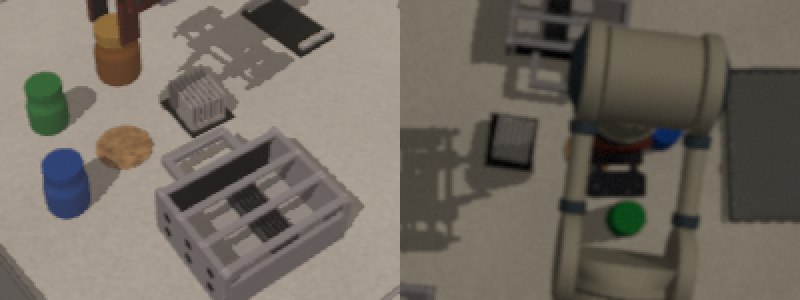

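The picture shows the jar held upright by its neck. The cork coaster is now bare, centred at (125,147) in the left half.

```bash
python3 -c "
from h import *
print(w(crop([125,147.5],150,170,2),3,'scene'))"
```

```text
[[489.55850931 -38.54521036]]
```

>>> {"api": "servo_tool", "payload": {
  "deltas": [
    [-0.1,0.02,0,0,0,0,-1],
    [-0.25,0.05,0,0,0,0,-1],
    [-0.3,0.066,0,0,0,0,-1],
    [-0.3,0.066,0,0,0,0,-1],
    [-0.3,0.066,0,0,0,0,-1],
    [-0.3,0.066,0,0,0,0,-1],
    [-0.3,0.066,0,0,0,0,-1],
    [-0.3,0.066,0,0,0,0,-1],
    [-0.3,0.066,0,0,0,0,-1],
    [-0.3,0.066,0,0,0,0,-1],
    [-0.3,0.066,0,0,0,0,-1],
    [-0.25,0.05,0,0,0,0,-1],
    [-0.148,0.016,0,0,0,0,-1],
    [0,0,0.2,0,0,0,-1],
    [0,0,0.3,0,0,0,-1],
    [0,0,0.3,0,0,0,-1],
    [0,0,0.3,0,0,0,-1],
    [0,0,0.15,0,0,0,-1],
    [0,0,0.1,0,0,0,-1],
    [0,0,0,0,0,0,-1]
  ]
}}

```text
t: 7.4
position: [536.4, -292.3, 44.6]
eef_rot: [[-0.0, 1.0, -0.002], [1.0, 0.0, 0.001], [0.001, -0.002, -1.0]]
force: [0.1, 1.0, -2.6]
opening: 45.7
finger_force: 20.0
```

>>> {"api": "servo_tool", "payload": {
  "deltas": [
    [0,0,0.1,0,0,0,-1],
    [0,0,0.05,0,0,0,-1],
    [0,0,0.04,0,0,0,-1],
    [0,0,0,0,0,0,-1]
  ]
}}

```text
t: 7.8
position: [536.9, -292.9, 31.2]
eef_rot: [[0.0, 1.0, -0.0], [1.0, -0.0, 0.0], [0.0, -0.0, -1.0]]
force: [-1.0, 1.0, -2.3]
opening: 45.8
finger_force: 20.0
```

>>> {"api": "servo_tool", "payload": {
  "deltas": [
    [0,0,0.02,0,0,0,-1],
    [0,0,0,0,0,0,0.2],
    [0,0,0,0,0,0,0.5],
    [0,0,0,0,0,0,0.5],
    [0,0,-0.1,0,0,0,0.5],
    [0,0,-0.3,0,0,0,0.5],
    [0,0,-0.3,0,0,0,0.5],
    [0,0,-0.3,0,0,0,0.5],
    [0,0,-0.3,0,0,0,1],
    [0,0,-0.3,0,0,0,1],
    [0,0,0,0,0,0,1]
  ]
}}

```text
t: 8.9
position: [538.5, -294.0, 155.2]
eef_rot: [[0.0, 1.0, 0.007], [1.0, -0.0, -0.004], [-0.004, 0.007, -1.0]]
force: [0.2, -0.8, 0.4]
opening: 85.9
finger_force: 0.0
```

```bash
python3 -c "
from h import *
import cv2
t=viewer.read_camera('top')
cv2.imwrite('pics/t2.png',cv2.resize(t[130:230,250:450],(800,400),interpolation=3))
plan(497,72,140,-0.14)"
```

```text
t 8.95 pos [ 537.9 -293.6  152.5] yaw 1.571 turn 1.089 shift [-1.221 -4.751  0.167] open 87.4
```

View pics/t2.png

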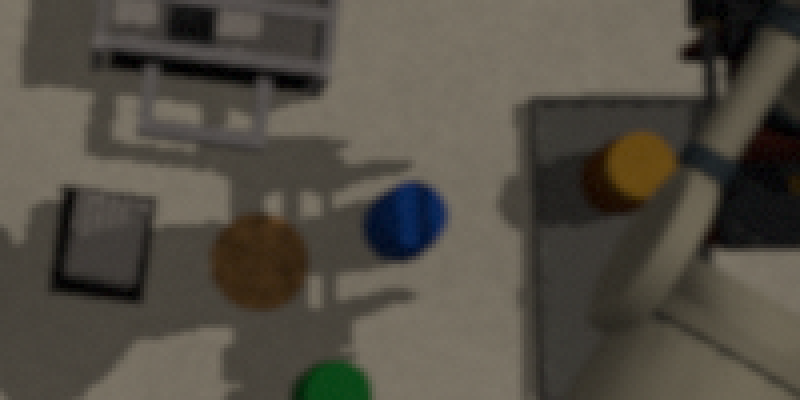

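The jar stands upright in the tray at (640,165), and the bare coaster is centred at (260,261).

```bash
python3 -c "
from h import *
print(w(crop([260,261],250,130),3))"
```

```text
[[484.07655919 -37.80074828]]
```

>>> {"api": "servo_tool", "payload": {
  "deltas": [
    [0,0,0,0,0,0.0838,1],
    [0,0,0,0,0,0.0838,1],
    [0,0,0,0,0,0.0838,1],
    [0,0,0,0,0,0.0838,1],
    [0,0,0,0,0,0.0838,1],
    [0,0,0,0,0,0.0838,1],
    [0,0,0,0,0,0.0838,1],
    [0,0,0,0,0,0.0838,1],
    [0,0,0,0,0,0.0838,1],
    [0,0,0,0,0,0.0838,1],
    [0,0,0,0,0,0.0838,1],
    [0,0,0,0,0,0.0838,1],
    [0,0,0,0,0,0.0838,1]
  ]
}}

```text
t: 10.25
position: [536.4, -292.6, 147.9]
eef_rot: [[0.989, -0.145, -0.002], [-0.145, -0.989, 0.002], [-0.003, -0.001, -1.0]]
force: [0.2, 0.3, 0.2]
opening: 87.6
finger_force: 0.0
```

>>> {"api": "servo_tool", "payload": {
  "deltas": [
    [-0.05,-0.2,0,0,0,0,1],
    [-0.1,-0.4,0,0,0,0,1],
    [-0.1,-0.4,0,0,0,0,1],
    [-0.1,-0.4,0,0,0,0,1],
    [-0.1,-0.4,0,0,0,0,1],
    [-0.1,-0.4,0,0,0,0,1],
    [-0.1,-0.4,0,0,0,0,1],
    [-0.1,-0.4,0,0,0,0,1],
    [-0.1,-0.4,0,0,0,0,1],
    [-0.1,-0.4,0,0,0,0,1],
    [-0.1,-0.4,0,0,0,0,1],
    [-0.1,-0.4,0,0,0,0,1],
    [-0.07,-0.151,0,0,0,0,1],
    [0,0,0,0,0,0,1],
    [0,0,0,0,0,0,1]
  ]
}}

```text
t: 11.75
position: [496.0, 72.3, 149.6]
eef_rot: [[0.99, -0.138, -0.0], [-0.138, -0.99, -0.001], [-0.0, 0.001, -1.0]]
force: [0.5, -0.2, 0.2]
opening: 87.9
finger_force: 0.0
```

```bash
python3 -c "
from h import *
plan(497,72,9,-0.14)"
```

```text
t 11.75 pos [496.   72.3 149.6] yaw -0.139 turn 0.001 shift [0.014 0.002 1.875] open 87.9
```

>>> {"api": "servo_tool", "payload": {
  "deltas": [
    [0.01,0,0.3,0,0,0,1],
    [0,0,0.3,0,0,0,1],
    [0,0,0.3,0,0,0,1],
    [0,0,0.3,0,0,0,1],
    [0,0,0.3,0,0,0,1],
    [0,0,0.2,0,0,0,1],
    [0,0,0.12,0,0,0,1],
    [0,0,0.05,0,0,0,1],
    [0,0,0,0,0,0,0.4],
    [0,0,0,0,0,0,0.1],
    [0,0,0,0,0,0,-1],
    [0,0,0,0,0,0,-1],
    [0,0,0,0,0,0,-1],
    [0,0,0,0,0,0,-1],
    [0,0,0,0,0,0,-1]
  ],
  "newtons": 25
}}

```text
t: 13.25
position: [497.0, 72.5, 9.9]
eef_rot: [[0.99, -0.14, 0.0], [-0.14, -0.99, 0.0], [0.0, -0.0, -1.0]]
force: [0.2, -0.1, 0.6]
opening: 35.3
finger_force: 0.0
```

>>> {"api": "servo_tool", "payload": {
  "deltas": [
    [0,0,-0.1,0,0,0,-1],
    [0,0,-0.3,0,0,0,-1],
    [0,0,-0.3,0,0,0,-1],
    [0,0,-0.3,0,0,0,-1],
    [0,0,-0.3,0,0,0,-1],
    [0,0,-0.3,0,0,0,-1],
    [0,0,-0.15,0,0,0,-1],
    [0,0,0,0,0,0,-1],
    [0,0,0,0,0,0,-1]
  ]
}}

```text
t: 14.15
position: [496.8, 72.5, 140.3]
eef_rot: [[0.99, -0.14, -0.001], [-0.14, -0.99, -0.0], [-0.001, 0.0, -1.0]]
force: [0.0, -0.3, -0.5]
opening: 0.5
finger_force: 0.0
```

```bash
python3 -c "
from h import *
plan(437,-293,120,0)"
```

```text
t 14.15 pos [496.8  72.5 140.3] yaw -0.14 turn -0.089 shift [-0.798  4.874  0.271] open 0.5
```

```bash
python3 -c "
from h import *
import cv2
s=viewer.read_camera('scene');t=viewer.read_camera('top')
a=cv2.resize(s[190:290,190:323],(400,300),interpolation=3);b=cv2.resize(t[120:220,220:353],(400,300),interpolation=3)
cv2.imwrite('pics/j2.png',cv2.hconcat([a,b]))"
```

```text
(no output)
```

View pics/j2.png

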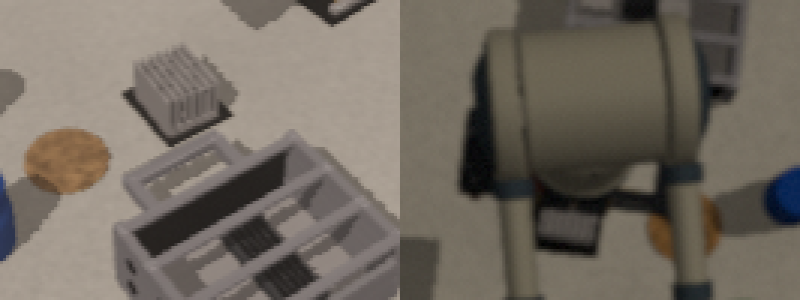

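The gripper shut on nothing: opening 35 and still closing. The heatsink is still upright on its pad, at left-half (178,90). I'll clear the view and look again.

>>> {"api": "servo_tool", "payload": {
  "deltas": [
    [0,0.2,0,0,0,0,1],
    [0,0.4,0,0,0,0,1],
    [0,0.4,0,0,0,0,1],
    [0,0.4,0,0,0,0,1],
    [0,0.4,0,0,0,0,1],
    [0,0.4,0,0,0,0,1],
    [0,0.4,0,0,0,0,1],
    [0,0.4,0,0,0,0,1],
    [0,0.4,0,0,0,0,1],
    [0,0.2,0,0,0,0,1]
  ]
}}

```text
t: 15.25
position: [457.8, -197.3, 140.2]
eef_rot: [[0.99, -0.143, -0.002], [-0.143, -0.99, -0.0], [-0.002, 0.0, -1.0]]
force: [-0.4, 0.9, 0.3]
opening: 77.0
finger_force: 0.0
```

```bash
python3 -c "
from h import *
import cv2
s=viewer.read_camera('scene');t=viewer.read_camera('top')
o=cv2.imread('pics/scene0.png');o2=cv2.imread('pics/top0.png')
f=lambda i,x,y:cv2.resize(i[y:y+50,x:x+66],(400,300),interpolation=3)
cv2.imwrite('pics/j3.png',cv2.vconcat([cv2.hconcat([f(o,220,190),f(o2,245,165)]),cv2.hconcat([f(s,220,190),f(t,245,165)])]))"
```

```text
(no output)
```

View pics/j3.png

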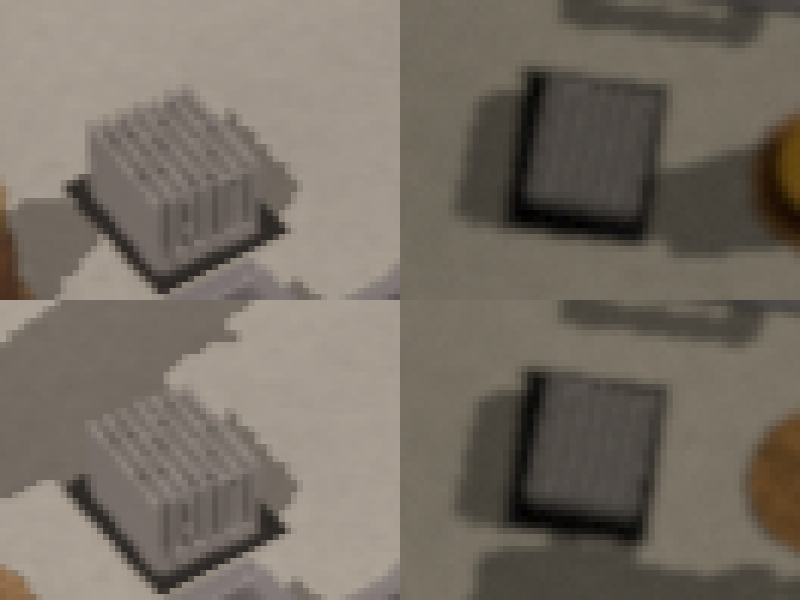

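```bash
python3 -c "
from h import *
P=crop([(88,125),(183,90),(255,165),(162,198)],220,190,6)
print(w(P,45,'scene'),w(P,45,'scene').mean(0))
Q=crop([(127,72),(265,87),(248,224),(123,205)],245,165,6)
print(w(Q,45),w(Q,45).mean(0))
print(w(crop([(65,187),(163,290),(287,232)],220,190,6),3,'scene'))
print(w(crop([(125,70),(245,240),(110,222),(267,85)],245,165,6),3))
s=robot.read_state();print(s['opening'],s['position'])
"
```

```text
[[470.1723492   52.39867222]
 [481.56731226  97.73168147]
 [536.59351388  88.35288382]
 [524.36369155  46.26187822]] [503.17421672  71.18627893]
[[532.09639617 101.52692372]
 [524.15287243  37.5595255 ]
 [460.26410064  46.65317816]
 [469.88947042 104.25459411]] [496.60070992  72.49855537]
[[459.33946894  46.76077334]
 [534.26615713  37.58565471]
 [545.9233839  100.13435155]]
[[539.97742554 102.20670264]
 [457.28749673  46.25387211]
 [466.7839854  110.38067455]
 [531.7587698   34.33027546]]
85.33291681786335 [ 458.2862412  -196.44975057  140.27796601]
```

The heatsink sits at about (500,72), unmoved, so the fingers straddled it and still shut. I'll try again, closing in stages and reading the opening each time.

```bash
python3 -c "
from h import *
plan(500,72,140,-0.14)"
```

```text
t 15.35 pos [ 458.3 -196.4  140.3] yaw -0.144 turn -0.002 shift [ 0.051 -3.622  0.004] open 85.3
```

>>> {"api": "servo_tool", "payload": {
  "deltas": [
    [0.05,-0.2,0,0,0,0,1],
    [0,-0.4,0,0,0,0,1],
    [0,-0.4,0,0,0,0,1],
    [0,-0.4,0,0,0,0,1],
    [0,-0.4,0,0,0,0,1],
    [0,-0.4,0,0,0,0,1],
    [0,-0.4,0,0,0,0,1],
    [0,-0.4,0,0,0,0,1],
    [0,-0.4,0,0,0,0,1],
    [0,-0.2,0,0,0,0,1],
    [0,-0.022,0,0,0,0,1],
    [0,0,0.3,0,0,0,1],
    [0,0,0.3,0,0,0,1],
    [0,0,0.3,0,0,0,1],
    [0,0,0.3,0,0,0,1],
    [0,0,0.3,0,0,0,1],
    [0,0,0.15,0,0,0,1],
    [0,0,0.1,0,0,0,1],
    [0,0,0,0,0,0,1],
    [0,0,0,0,0,0,1]
  ]
}}

```text
t: 17.35
position: [501.6, 73.5, 10.8]
eef_rot: [[0.99, -0.14, 0.001], [-0.14, -0.99, 0.0], [0.001, -0.0, -1.0]]
force: [0.0, -0.2, 0.6]
opening: 87.8
finger_force: 0.0
```

>>> {"api": "servo_tool", "payload": {
  "deltas": [
    [0,0,0,0,0,0,0.3],
    [0,0,0,0,0,0,0.25],
    [0,0,0,0,0,0,0.2],
    [0,0,0,0,0,0,0.2],
    [0,0,0,0,0,0,0.2],
    [0,0,0,0,0,0,0.2]
  ],
  "newtons": 25
}}

```text
t: 17.95
position: [500.9, 73.6, 9.8]
eef_rot: [[0.99, -0.14, -0.0], [-0.14, -0.99, -0.0], [-0.0, 0.0, -1.0]]
force: [-0.4, -0.1, -0.5]
opening: 52.5
finger_force: 0.0
```

>>> {"api": "servo_tool", "payload": {
  "deltas": [
    [0,0,0,0,0,0,0.0],
    [0,0,0,0,0,0,0.0],
    [0,0,0,0,0,0,0.0]
  ]
}}

```text
t: 18.25
position: [500.9, 73.6, 9.8]
eef_rot: [[0.99, -0.14, -0.0], [-0.14, -0.99, -0.0], [-0.0, 0.0, -1.0]]
force: [0.1, 1.1, -0.2]
opening: 44.2
finger_force: 0.0
```

>>> {"api": "servo_tool", "payload": {
  "deltas": [
    [0,0,0,0,0,0,-0.1],
    [0,0,0,0,0,0,-0.15],
    [0,0,0,0,0,0,-0.15]
  ]
}}

```text
t: 18.55
position: [501.0, 73.6, 9.8]
eef_rot: [[0.99, -0.14, 0.0], [-0.14, -0.99, -0.0], [0.0, 0.0, -1.0]]
force: [0.0, -0.2, -0.4]
opening: 37.3
finger_force: 0.0
```

```bash
python3 -c "
from h import *
import cv2
s=viewer.read_camera('scene')
o=cv2.imread('pics/scene0.png')
f=lambda i:cv2.resize(i[150:250,200:300],(400,400),interpolation=3)
cv2.imwrite('pics/j4.png',cv2.hconcat([f(o),f(s)]))"
```

```text
(no output)
```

View pics/j4.png

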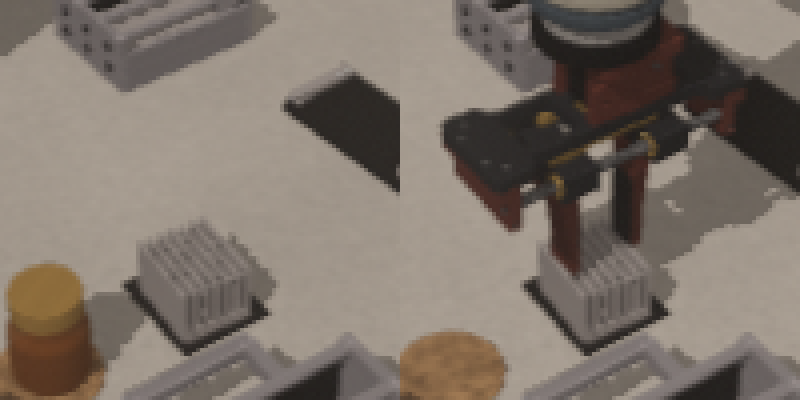

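```bash
python3 -c "
from h import *
K,T=cam('scene')
for p in [(501,42,z) for z in (0,10,20,30,40,50,60)]+[(501,55,45),(501,47,10),(530,50,3)]:
    c=T@np.r_[p,1]; q=K@np.array([c[0],-c[1],-c[2]]); q=q[:2]/q[2]; print(p,(q-[200,150])*4)
s=robot.read_state();print(s)
"
```

```text
(501, 42, 0) [157.65426997 323.24941751]
(501, 42, 10) [157.39280022 312.59777132]
(501, 42, 20) [157.12768183 301.79748858]
(501, 42, 30) [156.8588379  290.84543624]
(501, 42, 40) [156.58618934 279.73839257]
(501, 42, 50) [156.30965482 268.47304402]
(501, 42, 60) [156.02915065 257.04598191]
(501, 55, 45) [171.76813831 264.34490177]
(501, 47, 10) [163.16620534 308.80262086]
(530, 50, 3) [196.81147469 338.20685076]
{'t': 18.6, 'q': array([ 7.87417226e-02, -1.26439646e-01,  1.75337261e+00,  3.00017220e-05,
        1.51465548e+00,  1.78999666e+00]), 'joint_velocities': array([-1.55450866e-03,  6.60888587e-04,  7.64241323e-04, -1.44414529e-03,
       -2.84605552e-05, -5.58095417e-04]), 'joint_efforts': array([-1.02114052e-03, -3.43182135e+01, -3.98075795e+01, -1.72045722e-03,
       -7.42920977e-02, -2.52533431e-05]), 'position': array([500.95835175,  73.64541629,   9.79838602]), 'eef_rot': array([[ 9.90151661e-01, -1.39998889e-01,  1.84124531e-06],
       [-1.39998889e-01, -9.90151660e-01,  3.01928412e-05],
       [-2.40385213e-06, -3.01532641e-05, -1.00000000e+00]]), 'force': array([ 0.7230615 ,  0.09126056, -0.59693521]), 'ft_torque': array([ 0.06081385,  0.08582819, -0.01723798]), 'finger_force': 0.0, 'opening': 37.230110132818204}
```

The picture shows the fingertips at about z = 42–45, over the heatsink's top edge, although the reading is z = 9.8. The tips really sit about 32 mm higher than reported, and the jar was held by its lid. I'll open and go down with care, watching the force.

>>> {"api": "servo_tool", "payload": {
  "deltas": [
    [0,0,-0.1,0,0,0,1],
    [0,0,0,0,0,0,1],
    [0,0,0,0,0,0,1],
    [0,0,0,0,0,0,1],
    [0,0,0,0,0,0,1],
    [0,0,0,0,0,0,1],
    [0,0,0.1,0,0,0,1],
    [0,0,0.1,0,0,0,1],
    [0,0,0,0,0,0,1]
  ]
}}

```text
t: 19.5
position: [499.7, 73.5, 0.3]
eef_rot: [[0.99, -0.14, -0.003], [-0.14, -0.99, -0.0], [-0.003, 0.001, -1.0]]
force: [0.8, -0.0, 0.4]
opening: 88.1
finger_force: 0.0
```

>>> {"api": "servo_tool", "payload": {
  "deltas": [
    [0,0,0.07,0,0,0,1],
    [0,0,0.06,0,0,0,1],
    [0,0,0,0,0,0,1]
  ]
}}

```text
t: 19.8
position: [500.4, 73.6, -8.4]
eef_rot: [[0.99, -0.14, -0.001], [-0.14, -0.99, -0.0], [-0.001, 0.0, -1.0]]
force: [-0.7, -0.1, -0.1]
opening: 87.9
finger_force: 0.0
```

>>> {"api": "servo_tool", "payload": {
  "deltas": [
    [0,0,0.07,0,0,0,1],
    [0,0,0.06,0,0,0,1],
    [0,0,0,0,0,0,1]
  ]
}}

```text
t: 20.1
position: [500.4, 73.6, -18.1]
eef_rot: [[0.99, -0.14, -0.001], [-0.14, -0.99, -0.0], [-0.001, 0.0, -1.0]]
force: [0.0, -0.8, -0.9]
opening: 87.9
finger_force: 0.0
```

>>> {"api": "servo_tool", "payload": {
  "deltas": [
    [0,0,0,0,0,0,0.3],
    [0,0,0,0,0,0,0.25],
    [0,0,0,0,0,0,0.1],
    [0,0,0,0,0,0,0],
    [0,0,0,0,0,0,-1],
    [0,0,0,0,0,0,-1],
    [0,0,0,0,0,0,-1]
  ]
}}

```text
t: 20.8
position: [501.1, 73.4, -17.0]
eef_rot: [[0.99, -0.14, 0.0], [-0.14, -0.99, -0.0], [0.0, 0.0, -1.0]]
force: [0.6, -1.5, 0.4]
opening: 50.3
finger_force: 24.6
```

```bash
python3 -c "
from h import *
import cv2
s=viewer.read_camera('scene')
cv2.imwrite('pics/j5.png',cv2.resize(s[160:250,200:300],(800,600),interpolation=3))
plan(437,-293,120,0)"
```

```text
t 20.85 pos [501.1  73.4 -17.1] yaw -0.14 turn -0.089 shift [-0.854  4.886 -1.828] open 50.2
```

View pics/j5.png

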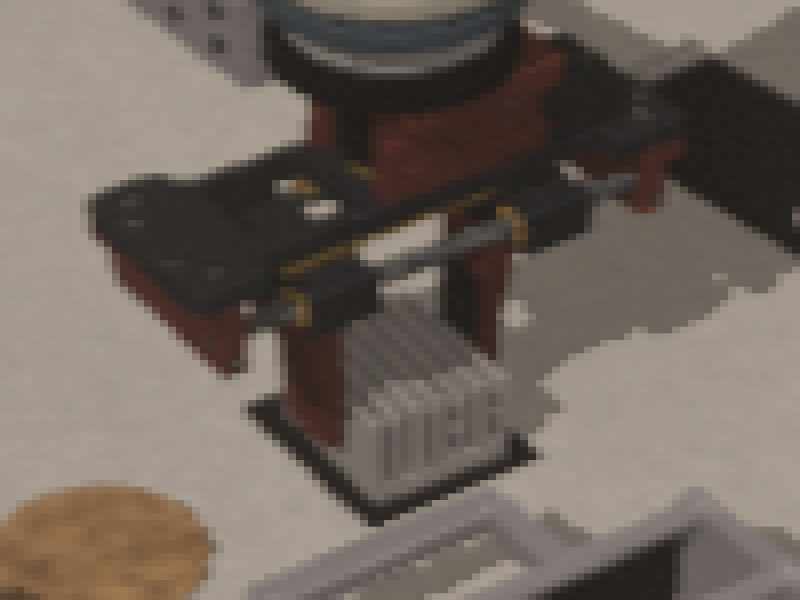

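Now it grips (opening 50.3). From the finger's lower corner at (343,445) I can estimate the height offset.

```bash
python3 -c "
from h import *
K,T=cam('scene')
for p in [(505.5,33.9,z) for z in (0,5,10,15,20,25)]+[(510,46,z) for z in (0,5,10,15,20,25)]:
    c=T@np.r_[p,1]; q=K@np.array([c[0],-c[1],-c[2]]); q=q[:2]/q[2]; print(p,(q-[200,160])*[8,6.667])
"
```

```text
(505.5, 33.9, 0) [305.75203131 488.7185865 ]
(505.5, 33.9, 5) [305.45633218 479.86574117]
(505.5, 33.9, 10) [305.15856923 470.95110762]
(505.5, 33.9, 15) [304.85872076 461.9740367 ]
(505.5, 33.9, 20) [304.5567648  452.93387016]
(505.5, 33.9, 25) [304.25267905 443.82994044]
(510, 46, 0) [342.87287785 479.46505783]
(510, 46, 5) [342.7069462  470.61608051]
(510, 46, 10) [342.53986116 461.70559341]
(510, 46, 15) [342.37161065 452.73295296]
(510, 46, 20) [342.20218243 443.69750657]
(510, 46, 25) [342.0315641  434.59859249]
```

>>> {"api": "servo_tool", "payload": {
  "deltas": [
    [0,0,-0.1,0,0,0,-1],
    [0,0,-0.3,0,0,0,-1],
    [0,0,-0.3,0,0,0,-1],
    [0,0,-0.3,0,0,0,-1],
    [0,0,-0.3,0,0,0,-1],
    [0,0,-0.3,0,0,0,-1],
    [0,0,-0.15,0,0,0,-1],
    [0,0,0,0,0,0,-1]
  ]
}}

```text
t: 21.65
position: [501.8, 73.9, 115.9]
eef_rot: [[0.99, -0.14, 0.003], [-0.14, -0.99, 0.0], [0.003, -0.001, -1.0]]
force: [-0.8, 0.1, -2.2]
opening: 50.5
finger_force: 24.6
```

>>> {"api": "servo_tool", "payload": {
  "deltas": [
    [0,0.1,0,0,0,-0.045,-1],
    [0,0.2,0,0,0,-0.044,-1],
    [-0.05,0.35,0,0,0,0,-1],
    [-0.07,0.4,0,0,0,0,-1],
    [-0.07,0.4,0,0,0,0,-1],
    [-0.07,0.4,0,0,0,0,-1],
    [-0.07,0.4,0,0,0,0,-1],
    [-0.07,0.4,0,0,0,0,-1],
    [-0.07,0.4,0,0,0,0,-1],
    [-0.07,0.4,0,0,0,0,-1],
    [-0.07,0.4,0,0,0,0,-1],
    [-0.07,0.4,0,0,0,0,-1],
    [-0.07,0.4,0,0,0,0,-1],
    [-0.05,0.2,0,0,0,0,-1],
    [0,0,0,0,0,0,-1],
    [0,0,0,0,0,0,-1]
  ]
}}

```text
t: 23.25
position: [438.4, -289.2, 113.1]
eef_rot: [[1.0, -0.001, -0.001], [-0.001, -1.0, 0.002], [-0.001, -0.002, -1.0]]
force: [0.0, -0.2, -2.9]
opening: 50.3
finger_force: 24.6
```

```bash
python3 -c "
from h import *
plan(437,-293,-14,0)"
```

```text
t 23.25 pos [ 438.4 -289.2  113.1] yaw -0.001 turn -0.001 shift [-0.019  0.051  1.694] open 50.3
```

>>> {"api": "servo_tool", "payload": {
  "deltas": [
    [-0.02,0.05,0.2,0,0,0,-1],
    [0,0,0.3,0,0,0,-1],
    [0,0,0.3,0,0,0,-1],
    [0,0,0.3,0,0,0,-1],
    [0,0,0.3,0,0,0,-1],
    [0,0,0.15,0,0,0,-1],
    [0,0,0.1,0,0,0,-1],
    [0,0,0,0,0,0,-1],
    [0,0,0,0,0,0,-1]
  ]
}}

```text
t: 24.15
position: [437.7, -293.9, -8.8]
eef_rot: [[1.0, -0.0, 0.001], [-0.0, -1.0, -0.001], [0.001, 0.001, -1.0]]
force: [-0.2, -0.2, -2.3]
opening: 50.2
finger_force: 24.6
```

>>> {"api": "servo_tool", "payload": {
  "deltas": [
    [0,0,0.04,0,0,0,-1],
    [0,0,0.03,0,0,0,-1],
    [0,0,0,0,0,0,-1]
  ]
}}

```text
t: 24.45
position: [437.1, -293.8, -14.9]
eef_rot: [[1.0, -0.001, 0.0], [-0.001, -1.0, -0.0], [0.0, 0.0, -1.0]]
force: [1.1, -0.3, -3.3]
opening: 50.4
finger_force: 24.6
```

>>> {"api": "servo_tool", "payload": {
  "deltas": [
    [0,0,0.01,0,0,0,-1],
    [0,0,0,0,0,0,0.3],
    [0,0,0,0,0,0,0.45],
    [0,0,0,0,0,0,0.45],
    [0,0,-0.1,0,0,0,0.45],
    [0,0,-0.3,0,0,0,0.45],
    [0,0,-0.3,0,0,0,0.45],
    [0,0,-0.3,0,0,0,0.45],
    [0,0,-0.3,0,0,0,0],
    [0,0,-0.3,0,0,0,0],
    [0,0,-0.15,0,0,0,0],
    [0,0,0,0,0,0,0]
  ]
}}

```text
t: 25.65
position: [438.0, -294.4, 117.9]
eef_rot: [[1.0, -0.001, 0.003], [-0.001, -1.0, -0.002], [0.003, 0.002, -1.0]]
force: [-0.5, -0.6, 0.7]
opening: 44.2
finger_force: 0.0
```

```bash
python3 -c "
from h import *
plan(566,5,100,1.436)"
```

```text
t 25.65 pos [ 438.  -294.4  117.9] yaw -0.001 turn -0.915 shift [4.185 1.154 0.239] open 44.2
```

>>> {"api": "servo_tool", "payload": {
  "deltas": [
    [0,0,0,0,0,-0.084,0],
    [0,0,0,0,0,-0.084,0],
    [0,0,0,0,0,-0.084,0],
    [0,0,0,0,0,-0.084,0],
    [0,0,0,0,0,-0.084,0],
    [0,0,0,0,0,-0.084,0],
    [0,0,0,0,0,-0.084,0],
    [0,0,0,0,0,-0.084,0],
    [0,0,0,0,0,-0.084,0],
    [0,0,0,0,0,-0.084,0],
    [0,0,0,0,0,-0.084,0]
  ]
}}

```text
t: 26.75
position: [436.6, -293.3, 113.8]
eef_rot: [[0.114, 0.993, -0.002], [0.993, -0.114, 0.002], [0.001, -0.002, -1.0]]
force: [-0.1, 0.2, 0.6]
opening: 43.8
finger_force: 0.0
```

```bash
python3 -c "
from h import *
plan(567,5,100,1.451)"
```

```text
t 26.75 pos [ 436.6 -293.3  113.8] yaw 1.456 turn 0.003 shift [4.157 1.251 0.184] open 43.8
```

>>> {"api": "servo_tool", "payload": {
  "deltas": [
    [0.2,0.06,0,0,0,0,0],
    [0.4,0.12,0,0,0,0,0],
    [0.4,0.12,0,0,0,0,0],
    [0.4,0.12,0,0,0,0,0],
    [0.4,0.12,0,0,0,0,0],
    [0.4,0.12,0,0,0,0,0],
    [0.4,0.12,0,0,0,0,0],
    [0.4,0.12,0,0,0,0,0],
    [0.4,0.12,0,0,0,0,0],
    [0.4,0.12,0,0,0,0,0],
    [0.257,0.08,0,0,0,0,0],
    [0.1,0.031,0,0,0,0,0],
    [0,0,0,0,0,0,0],
    [0,0,0,0,0,0,0]
  ]
}}

```text
t: 28.15
position: [567.2, 4.3, 115.1]
eef_rot: [[0.121, 0.993, -0.001], [0.993, -0.121, -0.0], [-0.0, -0.001, -1.0]]
force: [-0.2, -1.1, 0.6]
opening: 43.8
finger_force: 0.0
```

```bash
python3 -c "
from h import *
plan(567,5,-10,1.451)"
```

```text
t 28.15 pos [567.2   4.3 115.1] yaw 1.449 turn -0.001 shift [ 0.009 -0.004  1.668] open 43.8
```

>>> {"api": "servo_tool", "payload": {
  "deltas": [
    [0,0,0.3,0,0,0,0],
    [0,0,0.3,0,0,0,0],
    [0,0,0.3,0,0,0,0],
    [0,0,0.2,0,0,0,0],
    [0,0,0.1,0,0,0,0],
    [0,0,0.1,0,0,0,0],
    [0,0,0.1,0,0,0,0],
    [0,0,0.1,0,0,0,0],
    [0,0,0.1,0,0,0,0],
    [0,0,0.05,0,0,0,0],
    [0,0,0,0,0,0,0]
  ]
}}

```text
t: 29.25
position: [567.2, 4.6, -9.0]
eef_rot: [[0.12, 0.993, -0.001], [0.993, -0.12, 0.0], [-0.0, -0.001, -1.0]]
force: [-0.1, -0.3, -0.7]
opening: 44.0
finger_force: 0.0
```

>>> {"api": "servo_tool", "payload": {
  "deltas": [
    [0,0,0,0,0,0,-0.4],
    [0,0,0,0,0,0,-0.6],
    [0,0,0,0,0,0,-1],
    [0,0,0,0,0,0,-1],
    [0,0,0,0,0,0,-1],
    [0,0,0,0,0,0,-1]
  ],
  "newtons": 20
}}

```text
t: 29.85
position: [568.0, 4.6, -7.8]
eef_rot: [[0.12, 0.993, 0.001], [0.993, -0.12, 0.0], [0.0, 0.001, -1.0]]
force: [1.4, 0.6, 0.3]
opening: 12.0
finger_force: 20.0
```

>>> {"api": "servo_tool", "payload": {
  "deltas": [
    [0,-0.05,0,0,0,0,-1],
    [0,-0.1,0,0,0,0,-1],
    [0,-0.15,0,0,0,0,-1],
    [0,-0.15,0,0,0,0,-1],
    [0,-0.15,0,0,0,0,-1],
    [0,-0.15,0,0,0,0,-1],
    [0,-0.15,0,0,0,0,-1],
    [0,-0.15,0,0,0,0,-1],
    [0,-0.15,0,0,0,0,-1],
    [0,-0.1,0,0,0,0,-1],
    [0,-0.1,0,0,0,0,-1],
    [0,-0.07,0,0,0,0,-1],
    [0,-0.05,0,0,0,0,-1],
    [0,0,0,0,0,0,-1],
    [0,0,0,0,0,0,-1]
  ]
}}

```text
t: 31.35
position: [456.4, 20.9, -7.9]
eef_rot: [[0.119, 0.993, 0.006], [0.993, -0.119, 0.005], [0.006, 0.005, -1.0]]
force: [10.9, 9.1, -5.0]
opening: 12.1
finger_force: 20.0
```

>>> {"api": "servo_tool", "payload": {
  "deltas": [
    [0,0.02,0,0,0,0,-0.5],
    [0,0,0,0,0,0,0],
    [0,0,0,0,0,0,0],
    [0,0,0,0,0,0,0],
    [0,0,0,0,0,0,0],
    [0,0,-0.1,0,0,0,0],
    [0,0,-0.3,0,0,0,0],
    [0,0,-0.3,0,0,0,0],
    [0,0,-0.3,0,0,0,0],
    [0,0,-0.3,0,0,0,0],
    [0,0,-0.3,0,0,0,0],
    [-0.4,0,0,0,0,0,0],
    [-0.4,0,0,0,0,0,0],
    [-0.4,0,0,0,0,0,0],
    [-0.4,0,0,0,0,0,0],
    [-0.4,0,0,0,0,0,0],
    [-0.4,0,0,0,0,0,0],
    [-0.4,0,0,0,0,0,0],
    [-0.4,0,0,0,0,0,0],
    [0,0,0,0,0,0,0]
  ]
}}

```text
t: 33.35
position: [426.4, -223.0, 112.1]
eef_rot: [[0.124, 0.992, -0.0], [0.992, -0.124, -0.001], [-0.001, -0.0, -1.0]]
force: [0.2, 0.4, -0.4]
opening: 43.6
finger_force: 0.0
```

```bash
python3 -c "
from h import *
import cv2
t=viewer.read_camera('top')
cv2.imwrite('pics/t3.png',cv2.resize(t[90:240,250:450],(800,600),interpolation=3))
plan(567,5,-10,1.451)"
```

```text
t 33.4 pos [ 426.8 -221.4  112.1] yaw 1.448 turn -0.002 shift [3.22  1.495 1.628] open 43.8
```

View pics/t3.png

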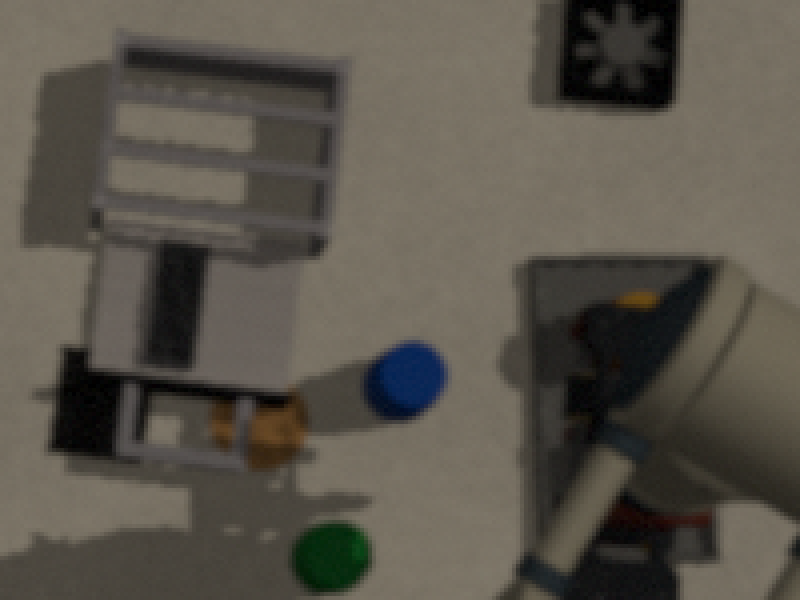

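The sled is fully out. The drive's top corners are at about (157,243), (208,246), (192,368) and (140,362).

```bash
python3 -c "
from h import *
P=w(crop([(157,243),(208,246),(192,368),(140,362)],250,90),26)
print(P,P.mean(0),ang(P[3],P[0]),ang(P[2],P[1]))
P=w(crop([(116,445),(249,458)],250,90),46);print('bar front',P,P.mean(0))
m=w(crop([(174,305)],250,90),26)[0];plan(m[0],m[1],90,-0.14)"
```

```text
[[609.74432367  34.57764886]
 [607.05489268  -1.61638576]
 [519.55526201  11.63718504]
 [524.34787586  48.24438105]] [565.17558856  23.21070729] -0.15869294680822757 -0.15032730898075974
bar front [[463.33140135  66.83578621]
 [453.02656069 -24.97764867]] [458.17898102  20.92906877]
t 33.4 pos [ 426.8 -221.4  112.1] yaw 1.448 turn 1.011 shift [ 1.367 -3.488  0.294] open 43.8
```

>>> {"api": "servo_tool", "payload": {
  "deltas": [
    [0,0,0,0,0,0.0783,0.4],
    [0,0,0,0,0,0.0783,0.4],
    [0,0,0,0,0,0.0783,0.4],
    [0,0,0,0,0,0.0783,0.4],
    [0,0,0,0,0,0.0783,0.4],
    [0,0,0,0,0,0.0783,0.4],
    [0,0,0,0,0,0.0783,0.4],
    [0,0,0,0,0,0.0783,0.4],
    [0,0,0,0,0,0.0783,0.4],
    [0,0,0,0,0,0.0783,0.4],
    [0,0,0,0,0,0.0783,0.4],
    [0,0,0,0,0,0.0783,0.4],
    [0,0,0,0,0,0.0783,0.4]
  ]
}}

```text
t: 34.7
position: [427.5, -218.9, 112.2]
eef_rot: [[0.988, -0.151, 0.0], [-0.151, -0.988, 0.0], [0.0, -0.0, -1.0]]
force: [-0.1, -0.4, -1.3]
opening: 61.7
finger_force: 0.0
```

```bash
python3 -c "
from h import *
plan(565,23,90,-0.15)"
```

```text
t 34.7 pos [ 427.5 -218.9  112.2] yaw -0.152 turn -0.001 shift [ 1.33  -3.463  0.296] open 61.7
```

>>> {"api": "servo_tool", "payload": {
  "deltas": [
    [0.1,-0.2,0,0,0,0,0.4],
    [0.15,-0.4,0,0,0,0,0.4],
    [0.15,-0.4,0,0,0,0,0.4],
    [0.15,-0.4,0,0,0,0,0.4],
    [0.15,-0.4,0,0,0,0,0.4],
    [0.15,-0.4,0,0,0,0,0.4],
    [0.15,-0.4,0,0,0,0,0.4],
    [0.15,-0.4,0,0,0,0,0.4],
    [0.15,-0.4,0,0,0,0,0.4],
    [0.03,-0.063,0,0,0,0,0.4],
    [0,0,0.3,0,0,0,0.4],
    [0,0,0.3,0,0,0,0.4],
    [0,0,0.3,0,0,0,0.4],
    [0,0,0.3,0,0,0,0.4],
    [0,0,0.2,0,0,0,0.4],
    [0,0,0.1,0,0,0,0.4],
    [0,0,0,0,0,0,0.4],
    [0,0,0,0,0,0,0.4]
  ]
}}

```text
t: 36.5
position: [564.7, 21.9, 0.4]
eef_rot: [[0.989, -0.148, 0.001], [-0.148, -0.989, -0.0], [0.001, -0.0, -1.0]]
force: [0.5, 0.2, 0.5]
opening: 61.3
finger_force: 0.0
```

```bash
python3 -c "
from h import *
plan(565,23,-20,-0.15)"
```

```text
t 36.5 pos [5.647e+02 2.190e+01 4.000e-01] yaw -0.148 turn 0.001 shift [ 0.002 -0.015  0.272] open 61.3
```

>>> {"api": "servo_tool", "payload": {
  "deltas": [
    [0,-0.014,0.1,0,0,0,0.4],
    [0,0,0.08,0,0,0,0.4],
    [0,0,0.06,0,0,0,0.4],
    [0,0,0,0,0,0,0.4],
    [0,0,0,0,0,0,0.4]
  ]
}}

```text
t: 37.0
position: [564.2, 23.0, -18.9]
eef_rot: [[0.989, -0.148, -0.0], [-0.148, -0.989, 0.0], [-0.0, 0.0, -1.0]]
force: [0.0, 0.5, 0.5]
opening: 61.5
finger_force: 0.0
```

>>> {"api": "servo_tool", "payload": {
  "deltas": [
    [0,0,0.03,0,0,0,0.4],
    [0,0,0,0,0,0,0.4],
    [0,0,0,0,0,0,0.4]
  ]
}}

```text
t: 37.3
position: [564.4, 23.0, -20.9]
eef_rot: [[0.989, -0.148, 0.0], [-0.148, -0.989, 0.0], [0.0, -0.0, -1.0]]
force: [0.5, -0.2, -0.4]
opening: 61.4
finger_force: 0.0
```

No contact yet; close here.

>>> {"api": "servo_tool", "payload": {
  "deltas": [
    [0,0,0,0,0,0,0.1],
    [0,0,0,0,0,0,-0.1],
    [0,0,0,0,0,0,-0.2],
    [0,0,0,0,0,0,-1],
    [0,0,0,0,0,0,-1],
    [0,0,0,0,0,0,-1]
  ],
  "newtons": 20
}}

```text
t: 37.9
position: [564.4, 22.9, -20.9]
eef_rot: [[0.989, -0.148, 0.0], [-0.148, -0.989, -0.0], [0.0, 0.0, -1.0]]
force: [-0.1, -0.8, 0.1]
opening: 35.7
finger_force: 20.0
```

>>> {"api": "servo_tool", "payload": {
  "deltas": [
    [0,0,-0.1,0,0,0,-1],
    [0,0,-0.2,0,0,0,-1],
    [0,0,-0.3,0,0,0,-1],
    [0,0,-0.3,0,0,0,-1],
    [0,0,-0.3,0,0,0,-1],
    [0,0,-0.2,0,0,0,-1],
    [0,0,0,0,0,0,-1],
    [0,0,0,0,0,0,-1]
  ]
}}

```text
t: 38.7
position: [564.4, 23.0, 84.0]
eef_rot: [[0.989, -0.148, 0.0], [-0.148, -0.989, 0.0], [0.0, -0.0, -1.0]]
force: [-0.3, 0.5, -0.8]
opening: 35.9
finger_force: 20.0
```

```bash
python3 -c "
from h import *
plan(458,292.5,80,-0.05)"
```

```text
t 38.7 pos [564.4  23.   84. ] yaw -0.148 turn -0.062 shift [-1.596 -3.518  0.054] open 35.9
```

>>> {"api": "servo_tool", "payload": {
  "deltas": [
    [0,0,0,0,0,-0.062,-1],
    [-0.1,-0.2,0,0,0,0,-1],
    [-0.18,-0.4,0,0,0,0,-1],
    [-0.18,-0.4,0,0,0,0,-1],
    [-0.18,-0.4,0,0,0,0,-1],
    [-0.18,-0.4,0,0,0,0,-1],
    [-0.18,-0.4,0,0,0,0,-1],
    [-0.18,-0.4,0,0,0,0,-1],
    [-0.18,-0.4,0,0,0,0,-1],
    [-0.18,-0.4,0,0,0,0,-1],
    [-0.056,-0.118,0,0,0,0,-1],
    [0,0,0.2,0,0,0,-1],
    [0,0,0.3,0,0,0,-1],
    [0,0,0.3,0,0,0,-1],
    [0,0,0.2,0,0,0,-1],
    [0,0,0,0,0,0,-1],
    [0,0,0,0,0,0,-1]
  ]
}}

```text
t: 40.4
position: [458.3, 291.9, 8.8]
eef_rot: [[0.999, -0.052, -0.0], [-0.052, -0.999, -0.0], [-0.0, 0.0, -1.0]]
force: [0.3, 0.3, -0.1]
opening: 35.5
finger_force: 20.0
```

```bash
python3 -c "
from h import *
import cv2
s=viewer.read_camera('scene')
cv2.imwrite('pics/d1.png',cv2.resize(s[130:220,240:360],(800,600),interpolation=3))
plan(458,292.5,-22,-0.05)"
```

```text
t 40.45 pos [458.8 292.4   9.8] yaw -0.052 turn -0.001 shift [-0.011 -0.001  0.424] open 35.6
```

View pics/d1.png

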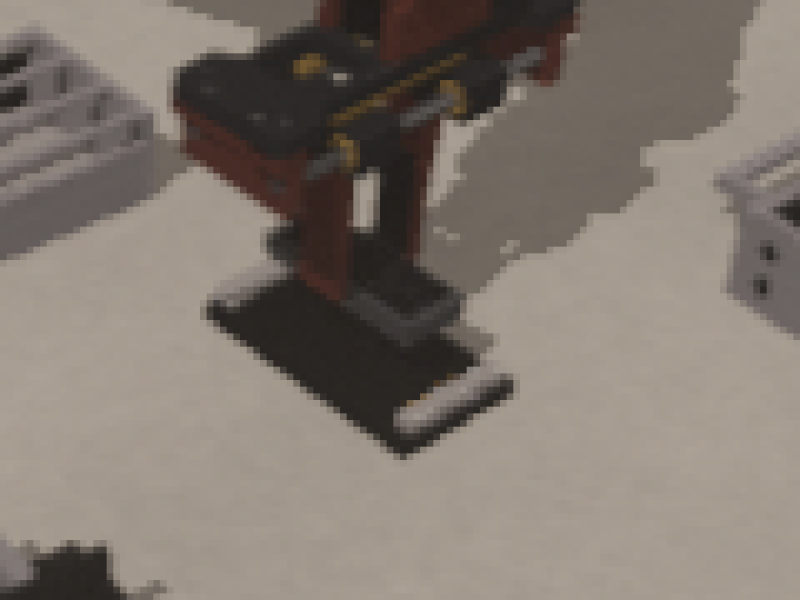

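The drive hangs level above the cradle, between the stops. Lowering.

>>> {"api": "servo_tool", "payload": {
  "deltas": [
    [-0.005,0,0.15,0,0,0,-1],
    [0,0,0.12,0,0,0,-1],
    [0,0,0.08,0,0,0,-1],
    [0,0,0.05,0,0,0,-1],
    [0,0,0.01,0,0,0,-1],
    [0,0,0,0,0,0,-1],
    [0,0,0,0,0,0,-1]
  ]
}}

```text
t: 41.15
position: [458.0, 292.7, -21.3]
eef_rot: [[0.999, -0.051, 0.001], [-0.051, -0.999, 0.0], [0.001, -0.0, -1.0]]
force: [-0.1, 0.5, -2.0]
opening: 35.9
finger_force: 20.0
```

>>> {"api": "servo_tool", "payload": {
  "deltas": [
    [0,0,0.018,0,0,0,-1],
    [0,0,0,0,0,0,-1],
    [0,0,0,0,0,0,0],
    [0,0,0,0,0,0,0.2],
    [0,0,0,0,0,0,0.2],
    [0,0,0,0,0,0,0.2],
    [0,0,-0.1,0,0,0,0.2],
    [0,0,-0.3,0,0,0,0.2],
    [0,0,-0.3,0,0,0,0.2],
    [0,0,-0.3,0,0,0,0.2],
    [0,0,-0.3,0,0,0,0],
    [0,0,-0.3,0,0,0,0],
    [0,0,-0.2,0,0,0,0],
    [0,0,0,0,0,0,0]
  ]
}}

```text
t: 42.55
position: [459.0, 293.3, 115.1]
eef_rot: [[0.999, -0.051, 0.004], [-0.051, -0.999, 0.002], [0.004, -0.003, -1.0]]
force: [-0.2, -0.4, 0.4]
opening: 43.9
finger_force: 0.0
```

>>> {"api": "servo_tool", "payload": {
  "deltas": [
    [0,0,0,0,0,-0.0783,0],
    [0,0,0,0,0,-0.0783,0],
    [0,0,0,0,0,-0.0783,0],
    [0,0,0,0,0,-0.0783,0],
    [0,0,0,0,0,-0.0783,0],
    [0,0,0,0,0,-0.0783,0],
    [0,0,0,0,0,-0.0783,0],
    [0,0,0,0,0,-0.0783,0],
    [0,0,0,0,0,-0.0783,0],
    [0,0,0,0,0,-0.0783,0],
    [0,0,0,0,0,-0.0783,0],
    [0,0,0,0,0,-0.0783,0]
  ]
}}

```text
t: 43.75
position: [457.3, 292.3, 110.3]
eef_rot: [[0.14, 0.99, -0.002], [0.99, -0.14, -0.001], [-0.001, -0.002, -1.0]]
force: [-0.4, 0.8, 0.9]
opening: 43.7
finger_force: 0.0
```

```bash
python3 -c "
from h import *
plan(456,21,115,1.426)"
```

```text
t 43.75 pos [457.3 292.3 110.3] yaw 1.43 turn 0.003 shift [-3.582  0.505 -0.063] open 43.7
```

>>> {"api": "servo_tool", "payload": {
  "deltas": [
    [-0.2,0.03,0,0,0,0,0],
    [-0.4,0.055,0,0,0,0,0],
    [-0.4,0.055,0,0,0,0,0],
    [-0.4,0.055,0,0,0,0,0],
    [-0.4,0.055,0,0,0,0,0],
    [-0.4,0.055,0,0,0,0,0],
    [-0.4,0.055,0,0,0,0,0],
    [-0.4,0.055,0,0,0,0,0],
    [-0.4,0.055,0,0,0,0,0],
    [-0.182,0.035,0,0,0,0,0],
    [0,0,0,0,0,0,0],
    [0,0,0,0,0,0,0]
  ]
}}

```text
t: 44.95
position: [455.8, 21.0, 111.4]
eef_rot: [[0.148, 0.989, -0.001], [0.989, -0.148, 0.0], [0.0, -0.001, -1.0]]
force: [-0.2, 0.6, 0.4]
opening: 43.7
finger_force: 0.0
```

```bash
python3 -c "
from h import *
import cv2
t=viewer.read_camera('top')
cv2.imwrite('pics/t4.png',cv2.resize(t[120:270,170:370],(800,600),interpolation=3))
plan(456,21,-9,1.43)"
```

```text
t 45.0 pos [455.9  21.5 111.5] yaw 1.424 turn -0.004 shift [-0.006  0.002  1.607] open 44.2
```

View pics/t4.png

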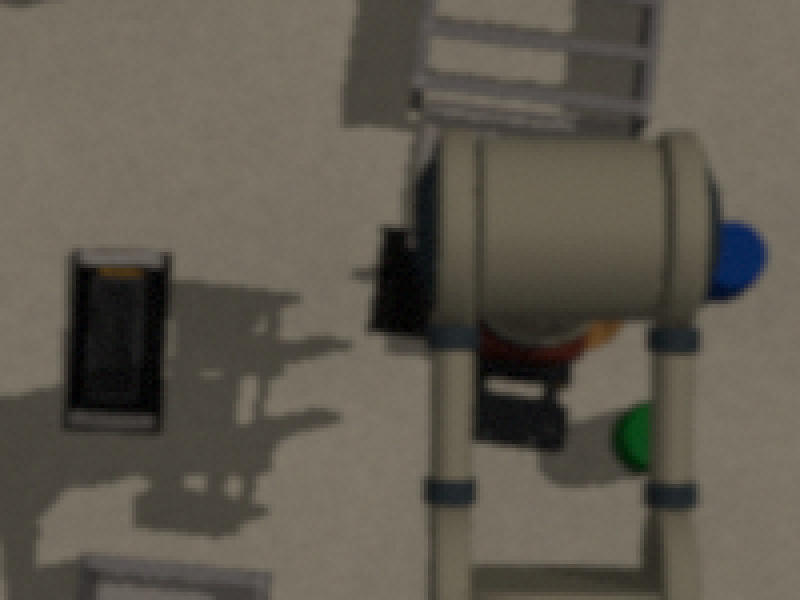

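The drive lies centred between the stops at about (115,340). Now grip the bar and push the sled home.

>>> {"api": "servo_tool", "payload": {
  "deltas": [
    [0,0,0.3,0,0,0,0],
    [0,0,0.3,0,0,0,0],
    [0,0,0.3,0,0,0,0],
    [0,0,0.2,0,0,0,0],
    [0,0,0.1,0,0,0,0],
    [0,0,0.1,0,0,0,0],
    [0,0,0.1,0,0,0,0],
    [0,0,0.1,0,0,0,0],
    [0,0,0.1,0,0,0,0],
    [0,0,0,0,0,0,-0.4],
    [0,0,0,0,0,0,-0.6],
    [0,0,0,0,0,0,-1],
    [0,0,0,0,0,0,-1],
    [0,0,0,0,0,0,-1],
    [0,0,0,0,0,0,-1]
  ]
}}

```text
t: 46.5
position: [456.6, 21.2, -7.6]
eef_rot: [[0.145, 0.989, 0.001], [0.989, -0.145, -0.0], [0.0, 0.001, -1.0]]
force: [0.9, -0.4, 1.7]
opening: 11.9
finger_force: 20.0
```

>>> {"api": "servo_tool", "payload": {
  "deltas": [
    [0,0.05,0,0,0,0,-1],
    [0,0.1,0,0,0,0,-1],
    [0,0.15,0,0,0,0,-1],
    [0,0.15,0,0,0,0,-1],
    [0,0.15,0,0,0,0,-1],
    [0,0.15,0,0,0,0,-1],
    [0,0.15,0,0,0,0,-1],
    [0,0.15,0,0,0,0,-1],
    [0,0.15,0,0,0,0,-1],
    [0,0.1,0,0,0,0,-1],
    [0,0.1,0,0,0,0,-1],
    [0,0.05,0,0,0,0,-1],
    [0,0.03,0,0,0,0,-1],
    [0,0,0,0,0,0,-1],
    [0,0,0,0,0,0,-1]
  ]
}}

```text
t: 48.0
position: [567.0, 5.2, -7.6]
eef_rot: [[0.145, 0.989, 0.002], [0.989, -0.145, 0.0], [0.0, 0.002, -1.0]]
force: [1.1, 0.7, 5.3]
opening: 11.7
finger_force: 20.0
```

>>> {"api": "servo_tool", "payload": {
  "deltas": [
    [0,0.02,0,0,0,0,-1],
    [0,0.02,0,0,0,0,-1],
    [0,0.02,0,0,0,0,-1],
    [0,0,0,0,0,0,-1]
  ]
}}

```text
t: 48.4
position: [570.0, 4.7, -7.7]
eef_rot: [[0.145, 0.989, -0.001], [0.989, -0.145, 0.0], [0.0, -0.001, -1.0]]
force: [-3.0, 1.2, 7.0]
opening: 11.5
finger_force: 20.0
```

>>> {"api": "servo_tool", "payload": {
  "deltas": [
    [0,0.03,0,0,0,0,-1],
    [0,0,0,0,0,0,-1],
    [0,0,0,0,0,0,-1]
  ]
}}

```text
t: 48.7
position: [569.8, 4.8, -7.7]
eef_rot: [[0.145, 0.989, -0.006], [0.989, -0.145, 0.001], [-0.0, -0.007, -1.0]]
force: [-12.6, 1.7, 12.7]
opening: 11.8
finger_force: 20.0
```

At the home stop: the force rises and there is no further travel. Release, rise, and go for the jar. It stands at about (537,−293), gripped at reading z ≈ 29.5 with the closing axis along x.

>>> {"api": "servo_tool", "payload": {
  "deltas": [
    [0,-0.03,0,0,0,0,-0.5],
    [0,0,0,0,0,0,-0.1],
    [0,0,0,0,0,0,0],
    [0,0,0,0,0,0,0],
    [0,0,0,0,0,0,0],
    [0,0,-0.1,0,0,0,0],
    [0,0,-0.3,0,0,0,0],
    [0,0,-0.3,0,0,0,0],
    [0,0,-0.3,0,0,0,0],
    [0,0,-0.3,0,0,0,0.5],
    [0,0,-0.3,0,0,0,0.5],
    [0,0,-0.1,0,0,-0.09,0.5],
    [0,0,0,0,0,0,0.5]
  ]
}}

```text
t: 50.0
position: [571.7, 4.4, 122.1]
eef_rot: [[0.003, 1.0, 0.004], [1.0, -0.003, -0.0], [-0.0, 0.004, -1.0]]
force: [1.2, 0.4, 0.2]
opening: 65.4
finger_force: 0.0
```

```bash
python3 -c "
from h import *
import cv2
plan(537,-293,120,1.571)
# jar lid, tray things by colour from the top view
t=viewer.read_camera('top');h=cv2.cvtColor(t,cv2.COLOR_BGR2HSV)
m=cv2.inRange(h,(12,120,70),(30,255,255));n,l,st,c=cv2.connectedComponentsWithStats(m)
for i in range(1,n):
  if st[i,4]>60: print(st[i],c[i],w(c[i],75))"
```

```text
t 50.0 pos [571.7   4.4 122.1] yaw 1.568 turn -0.002 shift [-3.966 -0.463  0.028] open 65.4
[106  62  29  29 472] [118.82838983  77.19279661] [[814.25532562 508.60981827]]
[402 163  17  17 231] [410.06493506 170.81385281] [[ 537.59308836 -291.74590128]]
[303 184  24  19 354] [313.97175141 193.61864407] [[478.55025927 -28.47567257]]
```

>>> {"api": "servo_tool", "payload": {
  "deltas": [
    [-0.2,-0.03,0,0,0,0,0.5],
    [-0.4,-0.05,0,0,0,0,0.5],
    [-0.4,-0.05,0,0,0,0,0.5],
    [-0.4,-0.05,0,0,0,0,0.5],
    [-0.4,-0.05,0,0,0,0,0.5],
    [-0.4,-0.05,0,0,0,0,0.5],
    [-0.4,-0.05,0,0,0,0,0.5],
    [-0.4,-0.05,0,0,0,0,0.5],
    [-0.4,-0.05,0,0,0,0,0.5],
    [-0.4,-0.03,0,0,0,0,0.5],
    [-0.15,0,0,0,0,0,0.5],
    [0,0,0,0,0,0,0.5],
    [0,0,0,0,0,0,0.5]
  ]
}}

```text
t: 51.35
position: [534.6, -290.9, 118.9]
eef_rot: [[0.005, 1.0, -0.001], [1.0, -0.005, 0.001], [0.001, -0.001, -1.0]]
force: [0.9, 0.2, -1.1]
opening: 65.8
finger_force: 0.0
```

```bash
python3 -c "
from h import *
plan(537,-292,29.5,1.571)"
```

```text
t 51.35 pos [ 534.6 -290.9  118.9] yaw 1.566 turn -0.003 shift [-0.014  0.032  1.191] open 65.8
```

>>> {"api": "servo_tool", "payload": {
  "deltas": [
    [-0.014,0.034,0.2,0,0,0,0.5],
    [0,0,0.3,0,0,0,0.5],
    [0,0,0.25,0,0,0,0.5],
    [0,0,0.2,0,0,0,0.5],
    [0,0,0.15,0,0,0,0.5],
    [0,0,0.09,0,0,0,0.5],
    [0,0,0,0,0,0,0.5],
    [0,0,0,0,0,0,0.3],
    [0,0,0,0,0,0,0.2],
    [0,0,0,0,0,0,0.1],
    [0,0,0,0,0,0,-1],
    [0,0,0,0,0,0,-1],
    [0,0,0,0,0,0,-1]
  ],
  "newtons": 20
}}

```text
t: 52.65
position: [537.8, -292.9, 31.0]
eef_rot: [[0.004, 1.0, 0.001], [1.0, -0.004, -0.001], [-0.001, 0.001, -1.0]]
force: [0.4, 0.1, 3.2]
opening: 45.5
finger_force: 20.0
```

>>> {"api": "servo_tool", "payload": {
  "deltas": [
    [0,0,-0.1,0,0,0,-1],
    [0,0,-0.3,0,0,0,-1],
    [0,0,-0.3,0,0,0,-1],
    [0,0,-0.3,0,0,0,-1],
    [0,0,-0.3,0,0,0,-1],
    [0,0,-0.2,0,0,0,-1],
    [0,0,0,0,0,0,-1],
    [0,0,0,0,0,0,-1]
  ]
}}

```text
t: 53.45
position: [537.2, -292.6, 141.9]
eef_rot: [[0.004, 1.0, -0.001], [1.0, -0.004, 0.0], [0.0, -0.001, -1.0]]
force: [0.1, -0.3, -1.6]
opening: 45.8
finger_force: 20.0
```

```bash
python3 -c "
from h import *
import cv2
plan(485,-39,120,1.571)
t=viewer.read_camera('top');cv2.imwrite('pics/t5.png',t)
h=cv2.cvtColor(t,cv2.COLOR_BGR2HSV)
m=cv2.inRange(h,(8,70,50),(25,255,255));n,l,st,c=cv2.connectedComponentsWithStats(m)
for i in range(1,n):
  if st[i,4]>60: print(st[i],c[i],w(c[i],3),w(st[i,:2]+st[i,2:4]/2-.5,3))"
```

```text
t 53.45 pos [ 537.2 -292.6  141.9] yaw 1.567 turn -0.003 shift [ 3.381 -0.695  0.292] open 45.8
[105  61  31  31 753] [120.11288181  76.20451527] [[844.69062025 526.59591151]] [[845.32143921 526.94185407]]
[413 155  13  15 134] [418.71641791 161.32089552] [[ 577.33072997 -339.82809013]] [[ 575.3339797  -340.54449751]]
[302 183  26  25 501] [314.20958084 195.0998004 ] [[483.44485042 -36.59667853]] [[483.72113048 -37.43422474]]
```

>>> {"api": "servo_tool", "payload": {
  "deltas": [
    [0.1,-0.02,0,0,0,0,-1],
    [0.25,-0.05,0,0,0,0,-1],
    [0.3,-0.06,0,0,0,0,-1],
    [0.3,-0.06,0,0,0,0,-1],
    [0.3,-0.06,0,0,0,0,-1],
    [0.3,-0.06,0,0,0,0,-1],
    [0.3,-0.06,0,0,0,0,-1],
    [0.3,-0.06,0,0,0,0,-1],
    [0.3,-0.06,0,0,0,0,-1],
    [0.3,-0.06,0,0,0,0,-1],
    [0.3,-0.06,0,0,0,0,-1],
    [0.23,-0.05,0,0,0,0,-1],
    [0.1,-0.03,0,0,0,0,-1],
    [0,0,0,0,0,0,-1],
    [0,0,0,0,0,0,-1]
  ]
}}

```text
t: 55.0
position: [486.5, -39.3, 142.3]
eef_rot: [[0.004, 1.0, -0.0], [1.0, -0.004, -0.0], [-0.0, -0.0, -1.0]]
force: [-0.1, -0.3, -1.8]
opening: 45.5
finger_force: 20.0
```

```bash
python3 -c "
from h import *
plan(485.5,-39,29.5,1.571)"
```

```text
t 55.0 pos [486.5 -39.3 142.3] yaw 1.567 turn -0.003 shift [ 0.004 -0.014  1.504] open 45.5
```

>>> {"api": "servo_tool", "payload": {
  "deltas": [
    [0,-0.012,0.2,0,0,0,-1],
    [0,0,0.3,0,0,0,-1],
    [0,0,0.3,0,0,0,-1],
    [0,0,0.25,0,0,0,-1],
    [0,0,0.2,0,0,0,-1],
    [0,0,0.12,0,0,0,-1],
    [0,0,0.07,0,0,0,-1],
    [0,0,0.04,0,0,0,-1],
    [0,0,0,0,0,0,-1],
    [0,0,0,0,0,0,-1]
  ]
}}

```text
t: 56.0
position: [486.3, -39.0, 32.5]
eef_rot: [[0.004, 1.0, 0.001], [1.0, -0.004, -0.0], [-0.0, 0.001, -1.0]]
force: [1.1, -0.4, -1.8]
opening: 45.9
finger_force: 20.0
```

>>> {"api": "servo_tool", "payload": {
  "deltas": [
    [0,0,0.02,0,0,0,-1],
    [0,0,0.018,0,0,0,-1],
    [0,0,0,0,0,0,-1]
  ]
}}

```text
t: 56.3
position: [485.9, -38.9, 29.0]
eef_rot: [[0.004, 1.0, 0.0], [1.0, -0.004, -0.0], [-0.0, 0.0, -1.0]]
force: [-0.9, 0.9, -2.0]
opening: 45.8
finger_force: 20.0
```

>>> {"api": "servo_tool", "payload": {
  "deltas": [
    [0,0,0.007,0,0,0,-1],
    [0,0,0,0,0,0,0.2],
    [0,0,0,0,0,0,0.5],
    [0,0,0,0,0,0,0.5],
    [0,0,-0.1,0,0,0,0.5],
    [0,0,-0.3,0,0,0,0.5],
    [0,0,-0.3,0,0,0,0.5],
    [0,0,-0.3,0,0,0,0.5],
    [0,0,-0.3,0,0,0,0.5],
    [0,0,0,0,0,0.087,0.5],
    [0,0,0,0,0,0.087,0.5],
    [0,0,0,0,0,0.087,0.5],
    [0,0,0,0,0,0.087,0.5],
    [0,0,0,0,0,0.087,0.5],
    [0,0,0,0,0,0.087,0.5],
    [0,0,0,0,0,0.087,0.5],
    [0,0,0,0,0,0.087,0.5],
    [0,0,0,0,0,0.087,0.5],
    [0,0,0,0,0,0.087,0.5],
    [0,0,0,0,0,0.087,0.5]
  ]
}}

```text
t: 58.3
position: [485.9, -39.0, 126.5]
eef_rot: [[0.998, 0.058, 0.001], [0.058, -0.998, -0.0], [0.001, 0.0, -1.0]]
force: [0.4, 0.3, 0.2]
opening: 65.5
finger_force: 0.0
```

>>> {"api": "servo_tool", "payload": {
  "deltas": [
    [0,0,0,0,0,0.043,0.5],
    [0,0,0,0,0,0,0.5]
  ]
}}

```text
t: 58.5
position: [485.9, -39.0, 126.4]
eef_rot: [[1.0, -0.005, 0.001], [-0.005, -1.0, -0.0], [0.001, 0.0, -1.0]]
force: [0.4, -0.1, -0.3]
opening: 66.0
finger_force: 0.0
```

```bash
python3 -c "
from h import *
plan(437,-293.5,120,0)"
```

```text
t 58.5 pos [485.9 -39.  126.4] yaw -0.005 turn -0.003 shift [-0.652  3.394  0.085] open 66.0
```

>>> {"api": "servo_tool", "payload": {
  "deltas": [
    [-0.05,0.2,0,0,0,0,0.45],
    [-0.08,0.4,0,0,0,0,0.45],
    [-0.08,0.4,0,0,0,0,0.45],
    [-0.08,0.4,0,0,0,0,0.45],
    [-0.08,0.4,0,0,0,0,0.45],
    [-0.08,0.4,0,0,0,0,0.45],
    [-0.08,0.4,0,0,0,0,0.45],
    [-0.08,0.4,0,0,0,0,0.45],
    [-0.042,0.3,0,0,0,-0.003,0.45],
    [0,0.094,0,0,0,0,0.45],
    [0,0,0,0,0,0,0.45],
    [0,0,0,0,0,0,0.45]
  ]
}}

```text
t: 59.7
position: [436.1, -292.4, 125.9]
eef_rot: [[1.0, 0.002, 0.0], [0.002, -1.0, 0.001], [0.0, -0.001, -1.0]]
force: [-0.4, 0.5, -0.0]
opening: 63.7
finger_force: 0.0
```

```bash
python3 -c "
from h import *
plan(437,-293.5,-15,0)"
```

```text
t 59.7 pos [ 436.1 -292.4  125.9] yaw 0.002 turn 0.001 shift [0.012 0.014 1.879] open 63.7
```

>>> {"api": "servo_tool", "payload": {
  "deltas": [
    [0.012,0.014,0.3,0,0,0,0.45],
    [0,0,0.3,0,0,0,0.45],
    [0,0,0.3,0,0,0,0.45],
    [0,0,0.3,0,0,0,0.45],
    [0,0,0.3,0,0,0,0.45],
    [0,0,0.2,0,0,0,0.45],
    [0,0,0.1,0,0,0,0.45],
    [0,0,0.06,0,0,0,0.45],
    [0,0,0,0,0,0,0.45],
    [0,0,0,0,0,0,0.3],
    [0,0,0,0,0,0,0.2],
    [0,0,0,0,0,0,-1],
    [0,0,0,0,0,0,-1],
    [0,0,0,0,0,0,-1]
  ],
  "newtons": 25
}}

```text
t: 61.1
position: [437.2, -294.6, -12.8]
eef_rot: [[1.0, 0.0, 0.001], [0.0, -1.0, -0.001], [0.001, 0.001, -1.0]]
force: [-0.1, 0.7, 4.5]
opening: 50.2
finger_force: 24.7
```

>>> {"api": "servo_tool", "payload": {
  "deltas": [
    [0,0,-0.1,0,0,0,-1],
    [0,0,-0.3,0,0,0,-1],
    [0,0,-0.3,0,0,0,-1],
    [0,0,-0.3,0,0,0,-1],
    [0,0,-0.3,0,0,0,-1],
    [0,0,-0.3,0,0,0,-1],
    [0,0,-0.25,0,0,0,-1],
    [0,0,0,0,0,0.045,-1],
    [0,0,0,0,0,0.045,-1],
    [0,0,0,0,0,0,-1]
  ]
}}

```text
t: 62.1
position: [436.4, -294.3, 124.6]
eef_rot: [[0.99, -0.141, -0.001], [-0.141, -0.99, 0.0], [-0.001, -0.0, -1.0]]
force: [0.6, 0.7, -2.8]
opening: 50.2
finger_force: 24.7
```

```bash
python3 -c "
from h import *
plan(500,73.5,125,-0.14)
P=w(crop([(125,70),(267,85),(245,240),(110,222)],245,165,6),3);print(P.mean(0))"
```

```text
t 62.1 pos [ 436.4 -294.3  124.6] yaw -0.142 turn -0.001 shift [ 0.155 -4.974 -0.005] open 50.2
[498.95191937  73.29288119]
```

>>> {"api": "servo_tool", "payload": {
  "deltas": [
    [0.02,-0.2,0,0,0,0,-1],
    [0.02,-0.35,0,0,0,0,-1],
    [0.02,-0.4,0,0,0,0,-1],
    [0.02,-0.4,0,0,0,0,-1],
    [0.02,-0.4,0,0,0,0,-1],
    [0.02,-0.4,0,0,0,0,-1],
    [0.02,-0.4,0,0,0,0,-1],
    [0.01,-0.4,0,0,0,0,-1],
    [0.01,-0.4,0,0,0,0,-1],
    [0.01,-0.4,0,0,0,0,-1],
    [0,-0.4,0,0,0,0,-1],
    [0,-0.4,0,0,0,0,-1],
    [0,-0.3,0,0,0,0,-1],
    [0,-0.124,0,0,0,0,-1],
    [0,0,0,0,0,0,-1],
    [0,0,0,0,0,0,-1]
  ]
}}

```text
t: 63.7
position: [501.5, 72.8, 124.9]
eef_rot: [[0.99, -0.14, -0.001], [-0.14, -0.99, -0.001], [-0.0, 0.001, -1.0]]
force: [-0.2, 0.3, -2.7]
opening: 50.1
finger_force: 24.7
```

```bash
python3 -c "
from h import *
plan(501,73.5,-14,-0.14)"
```

```text
t 63.7 pos [501.5  72.8 124.9] yaw -0.14 turn -0.0 shift [-0.007 -0.008  1.852] open 50.1
```

>>> {"api": "servo_tool", "payload": {
  "deltas": [
    [0,-0.01,0.3,0,0,0,-1],
    [0,0,0.3,0,0,0,-1],
    [0,0,0.3,0,0,0,-1],
    [0,0,0.3,0,0,0,-1],
    [0,0,0.25,0,0,0,-1],
    [0,0,0.2,0,0,0,-1],
    [0,0,0.1,0,0,0,-1],
    [0,0,0.05,0,0,0,-1],
    [0,0,0,0,0,0,-1],
    [0,0,0,0,0,0,-1]
  ]
}}

```text
t: 64.7
position: [502.6, 74.0, -8.9]
eef_rot: [[0.99, -0.14, 0.002], [-0.14, -0.99, 0.0], [0.002, -0.0, -1.0]]
force: [-0.6, -0.7, -2.6]
opening: 49.9
finger_force: 24.7
```

>>> {"api": "servo_tool", "payload": {
  "deltas": [
    [-0.01,0,0.04,0,0,0,-1],
    [0,0,0.03,0,0,0,-1],
    [0,0,0,0,0,0,-1]
  ]
}}

```text
t: 65.0
position: [501.5, 74.3, -14.7]
eef_rot: [[0.99, -0.14, 0.001], [-0.14, -0.99, 0.0], [0.001, -0.0, -1.0]]
force: [0.2, -0.1, -0.4]
opening: 50.3
finger_force: 24.7
```

>>> {"api": "servo_tool", "payload": {
  "deltas": [
    [0,0,0,0,0,0,0.3],
    [0,0,0,0,0,0,0.45],
    [0,0,0,0,0,0,0.45],
    [0,0,-0.1,0,0,0,0.45],
    [0,0,-0.3,0,0,0,0.45],
    [0,0,-0.3,0,0,0,0.45],
    [0,0,-0.3,0,0,0,0.45],
    [0,0,-0.3,0,0,0,0.45],
    [0,0,-0.3,0,0,0,0.45],
    [0,0,-0.3,0,0,0,0.45],
    [0,0.4,0,0,0,0,0.45],
    [0,0.4,0,0,0,0,0.45],
    [0,0.4,0,0,0,0,0.45],
    [0,0.4,0,0,0,0,0.45],
    [0,0.4,0,0,0,0,0.45],
    [0,0.4,0,0,0,0,0.45],
    [0,0.4,0,0,0,0,0.45],
    [0,0.4,0,0,0,0,0.45],
    [0,0.4,0,0,0,0,0.45],
    [0,0.4,0,0,0,0,0.45]
  ]
}}

```text
t: 67.0
position: [458.8, -224.2, 128.1]
eef_rot: [[0.99, -0.141, 0.001], [-0.14, -0.99, -0.0], [0.001, 0.0, -1.0]]
force: [0.2, -0.4, 0.1]
opening: 63.4
finger_force: 0.0
```

```bash
python3 -c "
from h import *
import cv2
t=viewer.read_camera('top');s=viewer.read_camera('scene')
a=cv2.resize(t[110:210,160:360],(800,400),interpolation=3)
b=cv2.resize(s[190:240,170:270],(400,200),interpolation=3);c=cv2.resize(s[150:200,260:360],(400,200),interpolation=3)
cv2.imwrite('pics/end.png',cv2.vconcat([a,cv2.hconcat([b,c])]))"
```

View pics/end.png

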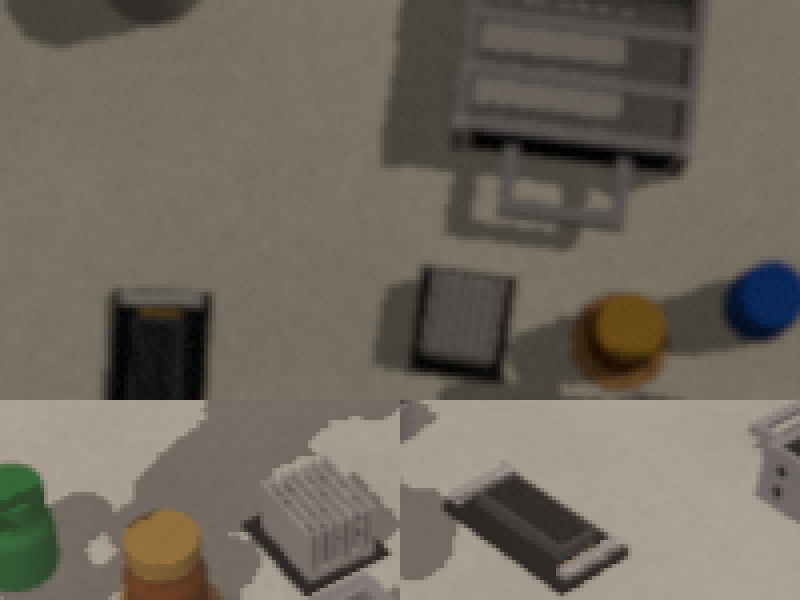

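The picture shows:
- **Jar:** upright, lid at (630,329), with the coaster around it at about (620,341).
- **Heatsink:** square on its pad at (463,318).
- **Sled and drive:** sled home, drive in the cradle.

I'll check the numbers.

```bash
python3 -c "
from h import *
print(w(crop([630,329],160,110),73),w(crop([620,341],160,110),3))
print(w(crop([(430,268),(508,277),(497,366),(420,357)],160,110),45).mean(0),w(crop([(424,265),(517,276),(503,381),(411,370)],160,110),3).mean(0))"
```

```text
[[483.46590592 -37.37388281]] [[484.07655919 -37.80074828]]
[497.21356909  74.74010644] [498.72252211  73.71295583]
```

Both are within 2 mm of their pad centres. Handing in.

```bash
python3 -c "
from plant import job_done
print(job_done())"
```

```text
the job is handed in; nothing more can be done
None
```

The job is handed in at about 67 s of the 136 s allowed: drive centred in the cradle, sled home, and the jar and heatsink each within about 2 mm of their pad centres; no verdict was shown, and the first heatsink grasp closed on air because the fingertips sit about 36 mm above the reported height.

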